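# Nest roll-core adapters in the stacking fixture and set its keeper

### The arm

A 7-joint arm with a two-finger parallel gripper is mounted at the origin on the work surface. World frame = base frame: x ahead of the robot, y to its left, z up, the work surface at z = 0. Lengths are in m, angles in rad, forces in N, time in s.
With the tool pointing down it reaches from about 0.4 to 0.85 m from the base axis. Payload 10.4 kg.
Tool frame: the origin (TCP) lies on the centre line of the jaws, within the pads' length; the fingertips stand 22 mm ahead of it and the grasp point (between the pads) lies 3 mm ahead of it; z points along the fingers, y is the line along which they close (so a half turn about z gives the same grasp; the last joint's range is limited). The gripper opens to 87 mm and grips with 3 to 60 N. Pads are 19 mm wide; open, the fingers measure 117 mm over their backs; the gripper's body (75 mm by 190 mm) begins 51 mm behind the grasp point.
Start: joints at [-1.157, 0.332, -0.065, 1.46, 0.022, 1.35, -0.088], TCP at [0.264, 0.566, 0.245] pointing down, gripper open.
Joint ranges: [-2.6, 2.6], [-0.5, 2.12], [-1.47, 1.34], [0.16, 2.42], [-1.27, 4.41], [0.06, 2.06], [-2.6, 2.6]. Speed limits (rad/s): [2.22, 2.22, 2.79, 2.79, 3.14, 3.14, 3.14].

### API

Orientations are given as a unit quaternion [x, y, z, w].
In Python, from bench import r gives the robot as it stands.
- The arm moves only by the tool jog_arm, called after "Request:" as name(argument=value, ...), one argument or row to a line, values as JSON. Schema: {"type":"object","properties":{"rows":{"type":"object","properties":{"tx":{"type":"array","items":{"type":"number"},"minItems":1,"maxItems":12},"ty":{"type":"array","items":{"type":"number"},"minItems":1,"maxItems":12},"tz":{"type":"array","items":{"type":"number"},"minItems":1,"maxItems":12},"yaw":{"type":"array","items":{"type":"number"},"minItems":1,"maxItems":12},"aperture":{"type":"array","items":{"type":"number"},"minItems":1,"maxItems":12}},"additionalProperties":false,"required":["tx","ty","tz","yaw","aperture"]},"clamp_n":{"type":"number"},"only":{"type":"string"},"quiet":{"type":"boolean"},"lines":{"type":"string"}},"required":["rows"],"additionalProperties":false}. rows is an object with one list for each field, all of the same length, 1 to 12, a row being the entries at one place: tx, ty, tz (the shift in a scale on which 1.0 is 0.5 m), yaw (a turn about the tool's z in parts of the range, where 1.0 means 120 degrees), aperture (the finger opening in m); each row is the pose to reach, as a shift and turn from the pose commanded when the call began, along the tool's axes at that moment; what a row does not reach only later rows make up. A row lasts 1/10 s, in which the tool goes at most 0.05 m and 0.15 rad, less where a joint would pass 70% of its speed; a pose out of reach is approached as far as the arm can. The fingers move at their own pace and stop on an object; clamp_n is the grip in N (left out, the last holds). Time passes only in rows, so rows that do not move let the fingers close. The tool returns the time, the measured TCP pose, the force, the opening and the grip force at its end. only (a regular expression) keeps the lines of the reply that match it, lines (a string "A,B") keeps lines A to B, and quiet returns only ok. Shift and turn numbers lie between -1 and 1, and a call with a number outside is refused. Input that does not fit is refused with a message, and nothing moves.
- r.read_state(): the state, without advancing time (a new reading comes with each control period).
- r.camera(name): name is "side" or "top"; returns a dict with "img" (420x560x3 uint8, red, green, blue), "fx", "fy", "cx", "cy" (pixels), "pose" (4x4, takes a point from camera to world coordinates). Camera axes: x right, y down, z forward; pixel columns grow to the right and rows downward; lengths in m; the calibration is good to about 2 mm. A picture is of the moment at which its call begins. There is no depth.
- r.close_job(): hands the job in; it is judged then, once.
The state is a dict: "time": time; "joint_positions": joint angles; "joint_vel": joint speeds; "joint_torque": joint torques, N m; "ee_pos": TCP position; "eef_rot": TCP orientation; "ft_force": force on the tool from outside, world axes, zero at the start; "torque": the same for the moment, N m; "width": finger opening in m; "grip_force": force on a finger pad.
Only numpy, scipy, OpenCV 4.12 (cv2) and the standard library are available. Lean on these libraries where they do the work, as an engineer would, in place of code of your own. Each camera call takes 0.05 s, during which the arm holds its last target. There are 200 camera calls.

### The job

Crank the stacking fixture's handwheel until the keeper's pointer is back at the thick load line or beyond, then nest every adapter on the bench into one upright stack in the steel collar and close the stack with the end cap. Then crank the keeper in again until its pointer stands at the slot of the index clip. Move the keeper only by its handwheel, and leave the bottle, the label roll and the screwdriver where they are.

Things in the scene. Friction and masses are not known exactly. Their poses are not given: they have to be found in the camera images.
- adapter1: loose grey stepped cup: foot 52 mm across (44 at the bottom, tapered over 10 mm), 32 mm high; above it a wall 66 mm across outside, 59 inside, up to the rim at 60 mm; bore 30 mm deep. 90 g. Origin: centre of underside, z up to the mouth. Starts upright on the bench. Its foot stands on the bore floor of another with 3.5 mm play all round: each nested one sits 30 mm higher. Absent in some starts
- adapter2: another adapter, the same as adapter1 in every way; absent in some starts
- adapter3: another adapter, the same as adapter1 in every way; absent in some starts
- adapter4: another adapter, the same as adapter1 in every way; absent in some starts
- adapter5: another adapter, the same as adapter1 in every way; absent in some starts
- cap: the loose grey end cap that closes a stack: the same foot as an adapter's, a flange 68 mm across from 32 to 38 mm height, and an upright round knob 24 mm across from 38 to 68 mm height to grip. 90 g. Origin: centre of underside, z up to the knob. Starts upright on the bench; stands in the bore of the topmost adapter just as another adapter would
- fixture: aluminium plate 130 x 340 x 12 mm fixed to the bench. Origin: on the bench, 10 mm from the plate's middle; z up. Along its y axis: at y = -110 mm the steel collar, at +130 mm a grey gearbox (84 mm square, top at 70 mm) with the handwheel above; between them the slide with the keeper. The scale strip lies on the plate along its -x edge
- seat (a point): centre of the floor inside the steel collar, 12 mm above the bench. The collar is a ring 59 mm inside, 69 mm outside and 30 mm high, like the bore of an adapter: the bottom adapter's foot stands in it on this point. Axes as the fixture's.
- carriage: slide with the keeper, a steel plate 74 mm wide, 46 to 96 mm above the bench. The handwheel drives it along fixture y, 20 mm a turn, 80 mm travel. Origin on the fixture plate's top, level with the pointer; the keeper's face is 45 mm nearer the collar (-y). It starts partly over the collar, blocking it; at the load line its face is 85 mm from the collar's axis
- pointer (a point): tip of the slide's pointer over the scale strip; moves with the slide along fixture y
- load_line (a point): the one thick dark line across the white scale strip, 20 mm on the handwheel's side of the fixture's origin (fixture y = +20 mm); the slide has 15 mm more travel beyond it. Axes as the fixture's.
- clip_mark (a point): centre of the slot of the index clip, a small dark steel clip with two prongs (each 6 mm wide, 4 mm slot between them) fixed at the outer edge of the scale strip, elsewhere each start, 32 to 47 mm nearer the collar than the load line. Its y axis is the fixture's y. The pointer is on the mark when both have the same fixture y
- wheel_axis (a point): on the handwheel's vertical axis, 92 mm above the bench, about the wheel's top. The wheel is 110 mm across; counter-clockwise seen from above moves the keeper away from the collar, clockwise towards it. Light to turn (about 1.5 N at the knob), stays where it is left, end stops at both ends of the travel
- knob_mid (a point): middle of the handwheel's black crank knob, an upright round peg 21 mm across from 92 to 138 mm above the bench, 45 mm from the wheel's axis; this point is 118 mm above the bench. The knob spins freely on its pin, so a gripper may hold it and go round without turning
- cleaner: bystander: a white bottle with black cap, 60 mm across, 170 mm tall; origin under its centre
- label_roll: bystander: a roll of labels lying flat, 104 mm across, 60 mm high; origin under its centre
- screwdriver: bystander: a screwdriver lying beyond the fixture; origin near its middle

How it is judged:
By the outcome, as a careful person would: the job done as asked, in the order asked, and still so for the second after the job is handed in, with the robot touching nothing.
Of adapter1, adapter2, adapter3, adapter4, adapter5 only 3 to 5 are there at a start; the rules pass over those that are not, and their reading is None.
At some moment in a run one of adapter1, adapter2, adapter3, adapter4, adapter5, cap may be knocked a few centimetres aside while the robot is not near it.
It also fails if it takes over 210 s, if anything falls off the work surface, if the arm or the gripper's body presses on something with over 40 N, if the wrist force passes 120 N, or if a joint passes its speed limit or range.

## Working session

There is one attempt and no reset: what is moved stays moved. The work goes in short steps, Python scripts to look and compute and a tool call to move; the robot and the scene stay as the last step left them, time stands still between calls to the robot, and variables do not carry over. Pictures are saved under pics/ and viewed, at most 14 in all, crops included, and the job is handed in when it is done.

```bash
ls; mkdir -p pics
```

Run:
```python
from bench import r
import cv2
for n in("top","side"):
    c=r.camera(n);cv2.imwrite(f"pics/{n}0.png",c["img"][...,::-1]);print(n,c["fx"],c["fy"],c["cx"],c["cy"],c["pose"].round(4).tolist())
s=r.read_state();print(s["ee_pos"],s["eef_rot"],s["width"],s["time"])
```

```text
bench.py
pics
top 525.7828036938323 525.7828036938323 278.9553043203208 197.34950199105558 [[0.0035, -0.9893, 0.1462, 0.4206], [-1.0, -0.0039, -0.0021, -0.0549], [0.0026, -0.1462, -0.9893, 1.3701], [0.0, 0.0, 0.0, 1.0]]
side 506.23467322553347 506.23467322553347 271.33163669008246 206.7593534984061 [[0.8465, -0.28, 0.4528, 0.0513], [-0.5324, -0.4368, 0.7251, -0.901], [-0.0052, -0.8549, -0.5188, 0.695], [0.0, 0.0, 0.0, 1.0]]
[0.26427767 0.56601791 0.2438365 ] [ 2.16641156e-01  9.76251092e-01 -6.37182357e-04 -9.59080791e-05] 0.08704424229948488 0.1
```

View pics/top0.png

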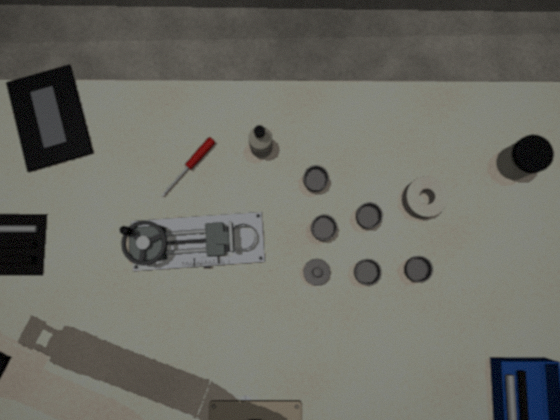

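View pics/side0.png

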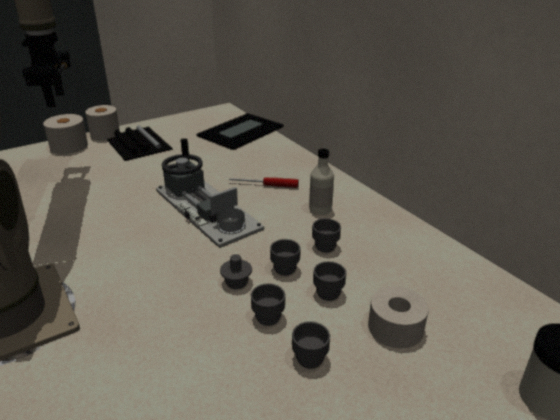

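Five adapters and the cap are right of the fixture in the top view (cap at ~(317,272)), and the knob is at ~(126,231). I'll enlarge both areas.

Create h.py:
```python
import numpy as np, cv2
from bench import r
def cam(n,save=None,box=None,k=5):
    c=r.camera(n)
    if save:
        im=c["img"]
        if box: x0,y0,x1,y1=box; im=cv2.resize(im[y0:y1,x0:x1],None,fx=k,fy=k,interpolation=cv2.INTER_CUBIC)
        cv2.imwrite(f"pics/{save}.png",cv2.convertScaleAbs(im[...,::-1],alpha=1.5))
    return c
def w(c,u,v,z):
    d=c["pose"][:3,:3]@[(u-c["cx"])/c["fx"],(v-c["cy"])/c["fy"],1]; o=c["pose"][:3,3]
    return o+d*(z-o[2])/d[2]
def px(c,p):
    q=c["pose"][:3,:3].T@(np.array(p)-c["pose"][:3,3]); return np.array([q[0]/q[2]*c["fx"]+c["cx"],q[1]/q[2]*c["fy"]+c["cy"]])
def tool(p,yaw=None):
    "shift from the current pose to world p, in tool axes"
    from scipy.spatial.transform import Rotation as R
    s=r.read_state(); return R.from_quat(s["eef_rot"]).inv().apply(np.array(p)-s["ee_pos"])
```

Run:
```python
from h import *
cam("top","fix1",(118,200,278,280),5);cam("top","cups1",(290,155,450,290),5)
cam("side","side1",(140,130,300,250),5)
```

```text
(no output)
```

View pics/fix1.png

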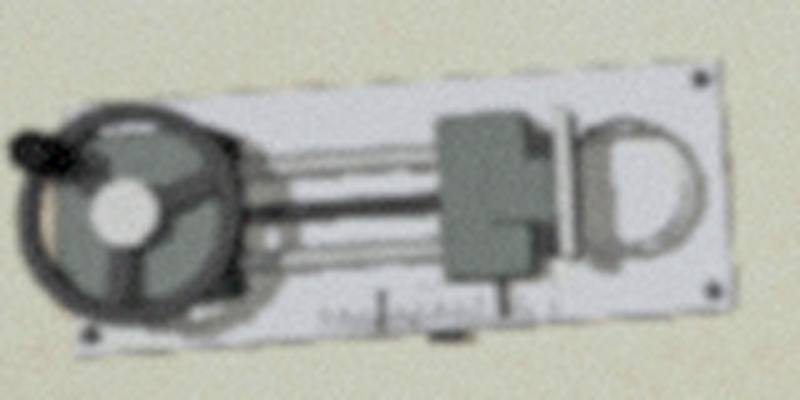

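View pics/cups1.png

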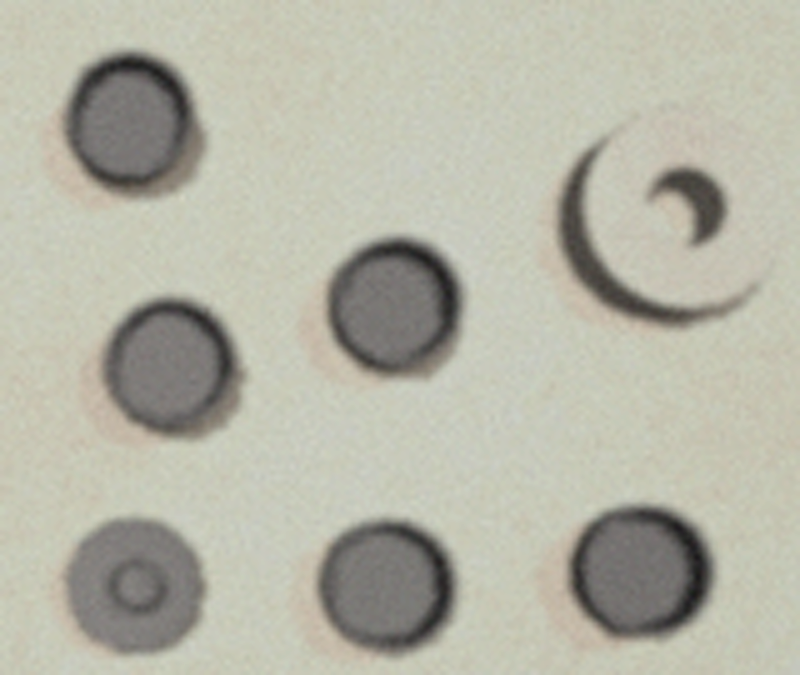

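View pics/side1.png

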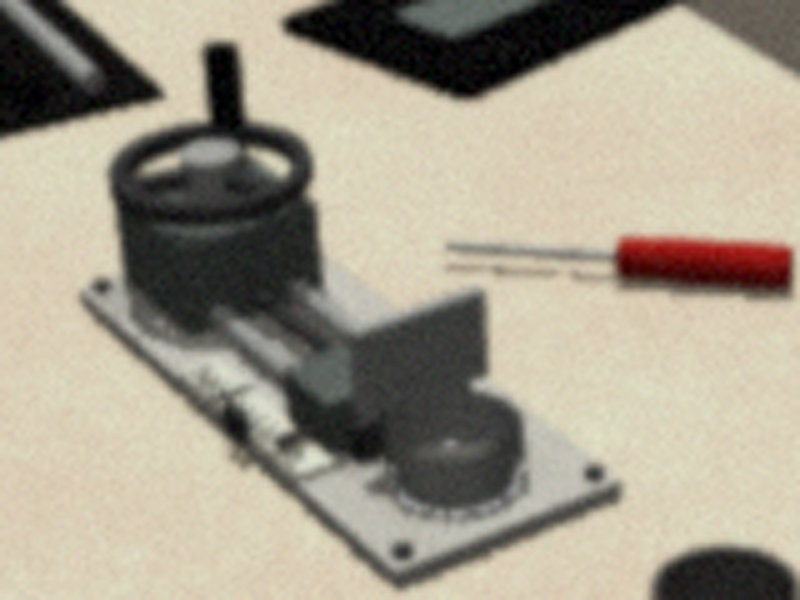

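Readings from the crops. Fixture: pointer at crop x≈505, load line ≈382, clip ≈452, knob top ≈(28,150), hub ≈(125,213). All five cups and the cap stand free. Next I fit positions to these.

Create loc.py:
```python
from h import *
from scipy.optimize import least_squares as LS
c=r.camera("top")
t=np.linspace(0,6.2832,73)
def ring(p,R,z): return np.array([px(c,[p[0]+R*np.cos(a),p[1]+R*np.sin(a),z]) for a in t])
def ext(q): return np.r_[q.min(0),q.max(0)]
def cup(l,tp,rr,b,rings=((.033,.06),(.033,.032)),off=(290,155)):
    m=np.array([l/5+off[0],tp/5+off[1],rr/5+off[0],b/5+off[1]])
    g=w(c,(m[0]+m[2])/2,(m[1]+m[3])/2,.06)[:2]
    s=LS(lambda p:ext(np.vstack([ring(p,R,z) for R,z in rings]))-m,g); return s.x,s.fun
```

Run:
```python
from loc import *
for n,m in dict(A=(66,52,193,187),B=(103,297,237,433),C=(327,238,461,374),D=(319,519,453,651),E=(572,505,713,637)).items():
    p,f=cup(*m);print(n,p.round(4),f.round(1),np.hypot(*p).round(3))
p,f=cup(66,517,204,654,((.034,.038),));print("cap",p.round(4),f.round(1)); print("capknob",w(c,137/5+290,586/5+155,.068).round(4))
F=lambda u,v:(u/5+118,v/5+200)
pts=[((718,62),(.065,-.16,.012)),((735,308),(-.065,-.16,.012)),((78,355),(-.065,.18,.012)),((125,213),(0,.13,.092))]
def fw(p,q): x,y,a=p;cs,s=np.cos(a),np.sin(a);return [x+cs*q[0]-s*q[1],y+s*q[0]+cs*q[1],q[2]]
s=LS(lambda p:np.concatenate([px(c,fw(p,q))-F(*u) for u,q in pts]),[.4,.2,0]);P=s.x;print("fix",P.round(4),s.fun.round(1))
for n,q in dict(seat=(0,-.11,.012),axis=(0,.13,.092)).items(): print(n,np.round(fw(P,q),4))
print("knobtop",w(c,*F(28,150),.138).round(4))
R=np.array([[np.cos(P[2]),-np.sin(P[2])],[np.sin(P[2]),np.cos(P[2])]])
for n,u,z in (("ptr",(505,312),.014),("line",(382,318),.013),("clip",(452,337),.014)): print(n,(R.T@(w(c,*F(*u),z)[:2]-P[:2])).round(4))
```

```text
A [ 0.6641 -0.1517] [-0.6 -0.2  0.6  0.2] 0.681
B [ 0.5382 -0.1713] [-0.2  0.1  0.2 -0.1] 0.565
C [ 0.5686 -0.2851] [-0.6  0.   0.6 -0. ] 0.636
D [ 0.4289 -0.2781] [-0.8 -0.3  0.8  0.3] 0.511
E [ 0.4362 -0.4064] [-0.6 -0.3  0.6  0.3] 0.596
cap [ 0.4283 -0.1539] [ 0.3  0.  -0.3 -0. ]
capknob [ 0.4278 -0.1526  0.068 ]
fix [0.5068 0.141  0.0731] [ 0.4 -0.7  0.3  0.4 -1.1  0.3  0.4 -0. ]
seat [0.5148 0.0313 0.012 ]
axis [0.4973 0.2707 0.092 ]
knobtop [0.5238 0.3066 0.138 ]
ptr [-0.0579 -0.0418]
line [-0.0566  0.0213]
clip [-0.0687 -0.0141]
```

Run:
```python
from h import *
print(tool([.524,.3068,.121]))
```

```text
[-0.34503666 -0.12521657  0.12336809]
```

Units first: shifts go in shares of 0.5 m and turns go in shares of 120 degrees. So -0.345 m / 0.5 = -0.69, -0.3 m / 0.5 = -0.6, 1.061 rad / 2.0944 = 0.5066.

Request:
jog_arm(
  rows={"tx": [-0.18, -0.26, -0.344, -0.43, -0.52, -0.6, -0.69, -0.69, -0.69, -0.69], "ty": [-0.064, -0.096, -0.126, -0.156, -0.188, -0.22, -0.25, -0.25, -0.25, -0.25], "tz": [0, 0, 0, 0, 0, 0, 0, 0, 0, 0], "yaw": [0.0668, 0.1337, 0.2005, 0.2674, 0.3342, 0.4011, 0.4536, 0.5066, 0.5066, 0.5066], "aperture": [0.06, 0.06, 0.06, 0.06, 0.06, 0.06, 0.06, 0.06, 0.06, 0.06]},
  clamp_n=20,
)

```text
time: 1.3
ee_pos: [0.5237, 0.3076, 0.2444]
eef_rot: [0.68, 0.733, -0.0, -0.0]
ft_force: [-0.6, -0.4, 0.6]
width: 0.0599
grip_force: 0.0
```

Run:
```python
from h import *
from scipy.spatial.transform import Rotation as R
print(tool([.524,.3068,.121]),R.from_quat(r.read_state()["eef_rot"]).as_matrix().round(3))
cam("top","k",(110,195,270,285),5)
```

```text
[-0.00087557  0.00027834  0.12337691] [[-0.075  0.997 -0.001]
 [ 0.997  0.075  0.   ]
 [ 0.    -0.001 -1.   ]]
```

Converted, 0.123 m / 0.5 = 0.246, 0.1 m / 0.5 = 0.2.

Request:
jog_arm(
  rows={"tx": [0, 0, 0, 0, 0, 0, 0, 0, 0], "ty": [0, 0, 0, 0, 0, 0, 0, 0, 0], "tz": [0.1, 0.2, 0.246, 0.246, 0.246, 0.246, 0.246, 0.246, 0.246], "yaw": [0, 0, 0, 0, 0, 0, 0, 0, 0], "aperture": [0.06, 0.06, 0.06, 0.06, 0.015, 0.015, 0.015, 0.015, 0.015]},
  clamp_n=12,
)

```text
time: 2.25
ee_pos: [0.5244, 0.3073, 0.1222]
eef_rot: [0.681, 0.732, 0.001, 0.0]
ft_force: [0.1, -0.6, -0.4]
width: 0.028
grip_force: 0.0
```

Run:
```python
from h import *
s=r.read_state();q=s["ee_pos"][:2]-[.4973,.2707];print(q,np.hypot(*q),np.degrees(np.arctan2(*q[::-1])))
f=np.arctan2(*q[::-1])-.075
for k in range(13):
    a=f+k*np.pi/6;print(k,(45*(np.sin(a)-np.sin(f))).round(1),(45*(np.cos(a)-np.cos(f))).round(1))
```

```text
[0.02706431 0.03661581] 0.0455323484950704 53.53031390806897
0 0.0 0.0
1 10.1 -21.0
2 8.4 -44.2
3 -4.7 -63.5
4 -25.7 -73.6
5 -48.9 -71.9
6 -68.2 -58.8
7 -78.3 -37.8
8 -76.6 -14.6
9 -63.5 4.7
10 -42.5 14.8
11 -19.3 13.1
12 -0.0 0.0
```

Request:
jog_arm(
  rows={"tx": [0, 0, 0], "ty": [0, 0, 0], "tz": [0, 0, 0], "yaw": [0, 0, 0], "aperture": [0.015, 0.015, 0.015]},
)

```text
time: 2.55
ee_pos: [0.5247, 0.3074, 0.1221]
eef_rot: [0.681, 0.732, 0.001, 0.0]
ft_force: [2.7, -0.2, 2.8]
width: 0.0201
grip_force: 12.0
```

Request:
jog_arm(
  rows={"tx": [0.0202, 0.0168, -0.0094, -0.0514, -0.0978, -0.1364, -0.1566, -0.1532, -0.127, -0.085, -0.0386, 0], "ty": [-0.042, -0.0884, -0.127, -0.1472, -0.1438, -0.1176, -0.0756, -0.0292, 0.0094, 0.0296, 0.0262, 0], "tz": [0, 0, 0, 0, 0, 0, 0, 0, 0, 0, 0, 0], "yaw": [0, 0, 0, 0, 0, 0, 0, 0, 0, 0, 0, 0], "aperture": [0.015, 0.015, 0.015, 0.015, 0.015, 0.015, 0.015, 0.015, 0.015, 0.015, 0.015, 0.015]},
)

```text
time: 3.75
ee_pos: [0.526, 0.3072, 0.1218]
eef_rot: [0.682, 0.732, 0.001, 0.001]
ft_force: [-7.0, -11.7, 12.2]
width: 0.0206
grip_force: 12.0
```

```bash
python3 -c "
from h import *
cam('top','t1',(110,195,270,285),5)"
```

```text
(no output)
```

View pics/t1.png

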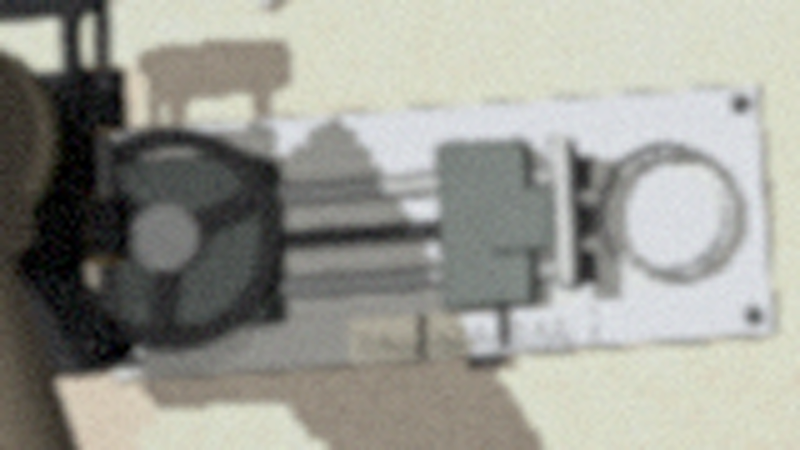

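One turn moved the pointer ~20 mm: it is at crop x≈504, the line at ≈421, so ~42 mm remain. I'll do about 2.4 more turns.

Converted, -0.0783 m / 0.5 = -0.1566, -0.0766 m / 0.5 = -0.1532.

Request:
jog_arm(
  rows={"tx": [0.0202, 0.0168, -0.0094, -0.0514, -0.0978, -0.1364, -0.1566, -0.1532, -0.127, -0.085, -0.0386, 0], "ty": [-0.042, -0.0884, -0.127, -0.1472, -0.1438, -0.1176, -0.0756, -0.0292, 0.0094, 0.0296, 0.0262, 0], "tz": [0, 0, 0, 0, 0, 0, 0, 0, 0, 0, 0, 0], "yaw": [0, 0, 0, 0, 0, 0, 0, 0, 0, 0, 0, 0], "aperture": [0.015, 0.015, 0.015, 0.015, 0.015, 0.015, 0.015, 0.015, 0.015, 0.015, 0.015, 0.015]},
)

```text
time: 5.0
ee_pos: [0.5259, 0.3071, 0.1216]
eef_rot: [0.682, 0.732, 0.0, 0.001]
ft_force: [-8.3, -11.5, 12.8]
width: 0.0207
grip_force: 12.0
```

Request:
jog_arm(
  rows={"tx": [0.0202, 0.0168, -0.0094, -0.0514, -0.0978, -0.1364, -0.1566, -0.1532, -0.127, -0.085, -0.0386, 0], "ty": [-0.042, -0.0884, -0.127, -0.1472, -0.1438, -0.1176, -0.0756, -0.0292, 0.0094, 0.0296, 0.0262, 0], "tz": [0, 0, 0, 0, 0, 0, 0, 0, 0, 0, 0, 0], "yaw": [0, 0, 0, 0, 0, 0, 0, 0, 0, 0, 0, 0], "aperture": [0.015, 0.015, 0.015, 0.015, 0.015, 0.015, 0.015, 0.015, 0.015, 0.015, 0.015, 0.015]},
)

```text
time: 6.2
ee_pos: [0.5259, 0.3072, 0.1216]
eef_rot: [0.682, 0.732, 0.001, 0.001]
ft_force: [-7.5, -11.7, 11.2]
width: 0.0206
grip_force: 12.0
```

Request:
jog_arm(
  rows={"tx": [0.0202, 0.0168, -0.0094, -0.0514, -0.0978, -0.0978, -0.0978, -0.0978, -0.0978, -0.0978, -0.0978, -0.0978], "ty": [-0.042, -0.0884, -0.127, -0.1472, -0.1438, -0.1438, -0.1438, -0.1438, -0.1438, -0.1438, -0.1438, -0.1438], "tz": [0, 0, 0, 0, 0, 0, 0, 0, 0, -0.1, -0.2, -0.2], "yaw": [0, 0, 0, 0, 0, 0, 0, 0, 0, 0, 0, 0], "aperture": [0.015, 0.015, 0.015, 0.015, 0.015, 0.015, 0.04, 0.06, 0.06, 0.06, 0.06, 0.087]},
)

```text
time: 7.4
ee_pos: [0.4582, 0.2547, 0.228]
eef_rot: [0.681, 0.732, 0.005, 0.001]
ft_force: [0.2, 0.9, 0.1]
width: 0.0604
grip_force: 0.0
```

```bash
python3 -c "
from h import *
cam('top','t2',(110,195,270,285),5)
cam('top','c2',(290,155,450,290),5)"
```

```text
(no output)
```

View pics/t2.png

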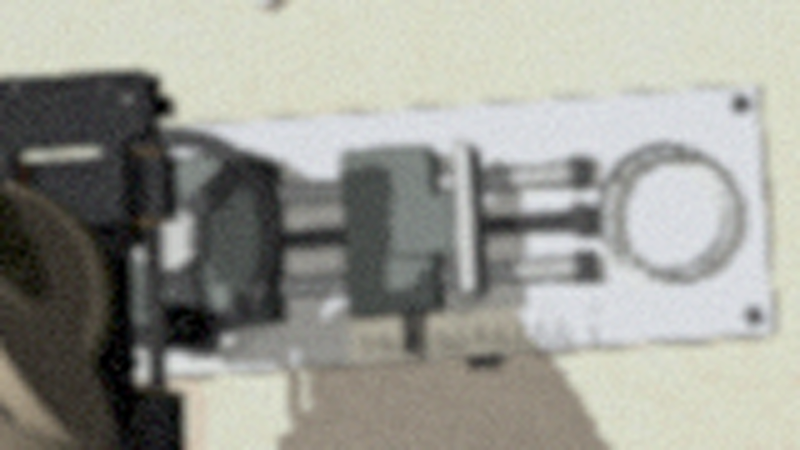

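Pointer now at crop x≈413, ~4 mm past the load line (421). The collar is clear. I'll compute the seat and set up a quick auto-finder for the cups, since one may get knocked.

Add to loc.py:
```python
def find(th=105):
    g=cv2.GaussianBlur(cv2.cvtColor(c["img"],cv2.COLOR_RGB2GRAY),(0,0),.7)
    g5=cv2.resize(g[145:300,275:450],None,fx=5,fy=5,interpolation=cv2.INTER_CUBIC)
    n,_,st,_=cv2.connectedComponentsWithStats((g5<th).astype(np.uint8))
    for x,y,ww,hh,a in st[1:]:
        if 110<ww<180 and 110<hh<180 and a>9000:
            p,f=cup(x,y,x+ww,y+hh,off=(275,145)); q,e=cup(x,y,x+ww,y+hh,((.034,.038),),off=(275,145))
            print(ww,hh,"cup",p.round(4),abs(f).max().round(1),"cap",q.round(4),abs(e).max().round(1))
```

Run:
```python
from loc import *
for th in(95,110):print(th);find(th)
print(cup(607,142,747,283,((.0345,.042),),off=(110,195)))
```

```text
95
133 141 cup [ 0.662  -0.1533] 0.4 cap [ 0.6638 -0.1542] 1.1
134 138 cup [ 0.5681 -0.2856] 0.6 cap [ 0.5693 -0.2874] 0.5
134 136 cup [ 0.5372 -0.1723] 0.2 cap [ 0.5383 -0.1734] 0.2
144 131 cup [ 0.4355 -0.4056] 0.4 cap [ 0.4357 -0.4082] 0.9
136 132 cup [ 0.4279 -0.2786] 0.6 cap [ 0.428  -0.2803] 0.5
129 124 cup [ 0.4275 -0.1541] 1.1 cap [ 0.4276 -0.1551] 1.3
110
141 146 cup [ 0.6618 -0.1538] 0.9 cap [ 0.6635 -0.1547] 1.6
138 142 cup [ 0.5681 -0.2856] 0.6 cap [ 0.5693 -0.2874] 0.9
143 141 cup [ 0.537  -0.1726] 0.7 cap [ 0.538  -0.1737] 0.9
149 136 cup [ 0.4357 -0.4059] 0.2 cap [ 0.4359 -0.4084] 1.4
141 138 cup [ 0.4274 -0.2789] 0.3 cap [ 0.4275 -0.2806] 0.6
138 133 cup [ 0.4277 -0.1534] 0.2 cap [ 0.4278 -0.1543] 0.4
(array([0.51414428, 0.02662973]), array([ 0.3325137 ,  0.43312398, -0.33265463, -0.42408505]))
```

Run:
```python
from loc import *
print(w(c,110+766/5,195+210/5,.012))
for s in((.5141,.0266),(.5148,.0313)): print([(10*(v-[225,215])).round(0) for v in [px(c,[*s,.012])]],*[(10*(ext(ring(s,R,z))-[225,215]*2)).round(0) for R,z in ((.0345,.042),(.0345,.012),(.0295,.042),(.0295,.012))])
cam("top","col",(225,215,275,270),10)
```

```text
[ 0.51759732 -0.0174662   0.012     ]
[array([211., 233.])] [ 67.  89. 341. 362.] [ 77. 100. 345. 367.] [ 87. 108. 321. 342.] [ 97. 119. 325. 348.]
[array([193., 230.])] [ 49.  86. 322. 359.] [ 59.  97. 327. 364.] [ 69. 105. 302. 339.] [ 79. 116. 307. 345.]
```

View pics/col.png

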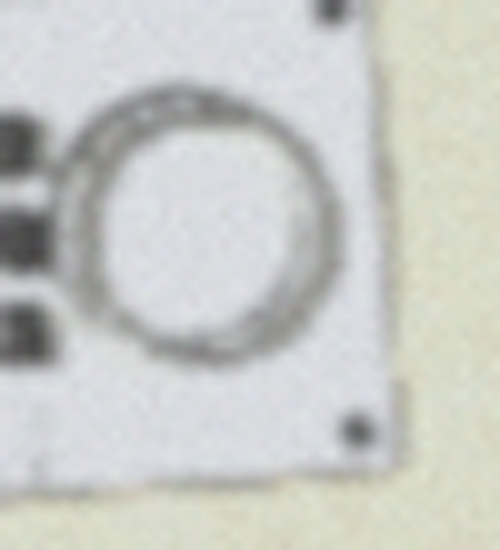

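Collar outer extents in the crop: left ≈60, right ≈342, top ≈85, bottom ≈366, so the seat is at ≈(0.5146, 0.028). Cup B goes first.

```bash
python3 -c "
from h import *
print(tool([.5376,-.1722,.054]))"
```

```text
[-0.42974144  0.05139527  0.16664095]
```

Converted, -0.43 m / 0.5 = -0.86, -0.4 m / 0.5 = -0.8.

Request:
jog_arm(
  rows={"tx": [-0.1, -0.2, -0.3, -0.4, -0.5, -0.6, -0.7, -0.8, -0.86, -0.86, -0.86], "ty": [0.012, 0.024, 0.036, 0.048, 0.06, 0.072, 0.084, 0.096, 0.102, 0.102, 0.102], "tz": [0, 0, 0, 0, 0, 0, 0, 0, 0, 0, 0.1], "yaw": [0, 0, 0, 0, 0, 0, 0, 0, 0, 0, 0], "aperture": [0.087, 0.087, 0.087, 0.087, 0.087, 0.087, 0.087, 0.087, 0.087, 0.087, 0.087]},
)

```text
time: 8.75
ee_pos: [0.541, -0.174, 0.1749]
eef_rot: [0.682, 0.732, 0.002, 0.003]
ft_force: [1.4, 0.5, 0.4]
width: 0.0869
grip_force: 0.0
```

Run:
```python
from loc import *
print(tool([.5376,-.1722,.054]));find()
```

```text
[-0.00144115  0.00264396  0.1097044 ]
149 136 cup [ 0.4357 -0.4059] 0.2 cap [ 0.4359 -0.4084] 1.4
```

Converted, 0.121 m / 0.5 = 0.242, 0.08 m / 0.5 = 0.16.

Request:
jog_arm(
  rows={"tx": [-0.002, -0.002, -0.002, -0.002, -0.002, -0.002, -0.002, -0.002, -0.002], "ty": [0.004, 0.004, 0.004, 0.004, 0.004, 0.004, 0.004, 0.004, 0.004], "tz": [0.08, 0.16, 0.242, 0.242, 0.242, 0.242, 0.242, 0.242, 0.242], "yaw": [0, 0, 0, 0, 0, 0, 0, 0, 0], "aperture": [0.087, 0.087, 0.087, 0.087, 0.055, 0.055, 0.055, 0.055, 0.055]},
  clamp_n=25,
)

```text
time: 9.7
ee_pos: [0.5415, -0.173, 0.0525]
eef_rot: [0.681, 0.733, 0.001, 0.001]
ft_force: [-1.1, 1.1, 8.1]
width: 0.0674
grip_force: 25.0
```

```bash
python3 -c "
from h import *
print(tool([.5376,-.1722,.054]))"
```

```text
[ 0.0010699  -0.00386053 -0.00151819]
```

Converted, 0.19 m / 0.5 = 0.38, -0.08 m / 0.5 = -0.16.

Request:
jog_arm(
  rows={"tx": [0, 0, 0.1, 0.2, 0.3, 0.38, 0.38, 0.38], "ty": [0, 0, 0, -0.02, -0.04, -0.06, -0.06, -0.06], "tz": [-0.08, -0.16, -0.16, -0.16, -0.16, -0.16, -0.16, -0.16], "yaw": [0, 0, 0, 0, 0, 0, 0, 0], "aperture": [0.055, 0.055, 0.055, 0.055, 0.055, 0.055, 0.055, 0.055]},
)

```text
time: 10.5
ee_pos: [0.4965, 0.0155, 0.1313]
eef_rot: [0.68, 0.733, 0.001, 0.0]
ft_force: [-0.6, -1.5, -1.0]
width: 0.0672
grip_force: 25.0
```

```bash
python3 -c "
from h import *
print(r.read_state()['ee_pos'],tool([.5146,.028,.0645]))
cam('side','s3',(160,130,320,250),5)
cam('top','t3',(205,190,305,270),7)
print(r.read_state()['ee_pos'],tool([.5146,.028,.0645]))"
```

```text
[0.49653764 0.0154674  0.13133864] [0.0110785  0.01887309 0.06687146]
[0.49687214 0.01342085 0.13109075] [0.01327273 0.01866247 0.06660859]
```

View pics/s3.png

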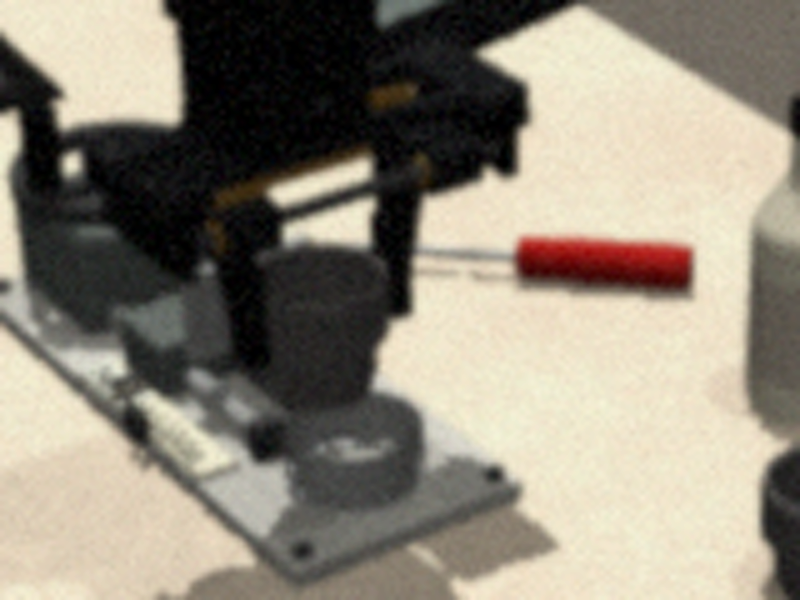

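```bash
python3 -c "
from h import *
c=r.camera('side')
for s in ((.5146,.028),(.5148,.0313)): print(px(c,[*s,.027]),px(c,[*s,.042]))
print(tool([.5146,.0285,.0645]))"
```

```text
[230.61274722 221.34632385] [230.32096859 216.12814845]
[230.0427013  220.70183713] [229.74789182 215.49014702]
[0.01410167 0.0187355  0.06644115]
```

Converted, 0.06 m / 0.5 = 0.12, 0.055 m / 0.5 = 0.11.

Request:
jog_arm(
  rows={"tx": [0.0274, 0.0274, 0.0274, 0.0274, 0.0274, 0.0274, 0.0274, 0.0274], "ty": [0.038, 0.038, 0.038, 0.038, 0.038, 0.038, 0.038, 0.038], "tz": [0, 0, 0.04, 0.06, 0.08, 0.1, 0.11, 0.12], "yaw": [0, 0, 0, 0, 0, 0, 0, 0], "aperture": [0.055, 0.055, 0.055, 0.055, 0.055, 0.055, 0.055, 0.055]},
)

```text
time: 11.45
ee_pos: [0.5151, 0.0294, 0.0706]
eef_rot: [0.681, 0.732, 0.0, 0.0]
ft_force: [3.3, -0.1, 1.4]
width: 0.0673
grip_force: 25.0
```

```bash
python3 -c "
from h import *
print(tool([.5148,.028,.0645]))"
```

```text
[-0.00139346 -0.00037433  0.00607603]
```

Converted, -0.2 m / 0.5 = -0.4, -0.15 m / 0.5 = -0.3.

Request:
jog_arm(
  rows={"tx": [0, 0, 0, 0, 0, 0, 0, 0, -0.1, -0.2, -0.3, -0.4], "ty": [0, 0, 0, 0, 0, 0, 0, 0, 0, 0, 0, 0], "tz": [0.008, 0.012, 0.012, 0.012, 0.012, 0.012, -0.1, -0.2, -0.2, -0.2, -0.2, -0.2], "yaw": [0, 0, 0, 0, 0, 0, 0, 0, 0, 0, 0, 0], "aperture": [0.055, 0.055, 0.055, 0.087, 0.087, 0.087, 0.087, 0.087, 0.087, 0.087, 0.087, 0.087]},
)

```text
time: 12.65
ee_pos: [0.5284, -0.1711, 0.1706]
eef_rot: [0.681, 0.733, 0.0, -0.0]
ft_force: [0.0, -0.2, -0.6]
width: 0.0868
grip_force: 0.0
```

Run:
```python
from loc import *
find();cam('top','t4',(205,190,305,270),7)
```

```text
148 136 cup [ 0.4357 -0.4057] 0.1 cap [ 0.4359 -0.4082] 1.3
```

View pics/t4.png

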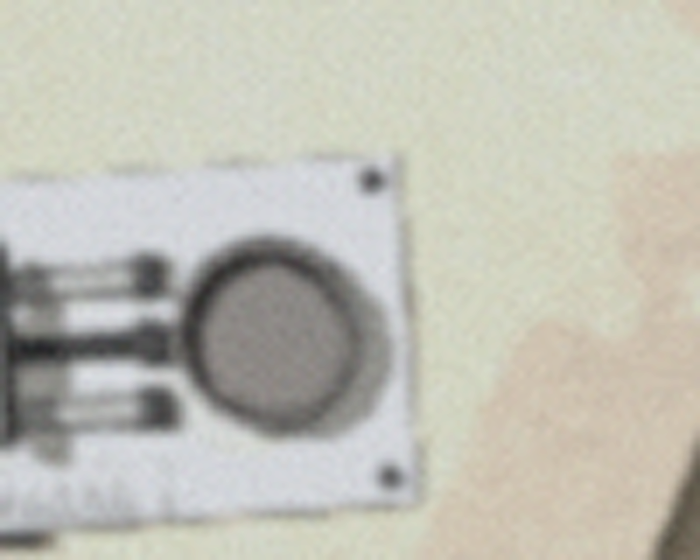

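Run:
```python
from h import *
c=r.camera('top')
print("cup1",w(c,244.6,237.1,.072),"bottle",w(c,259,131,.17))
print(tool([.663,-.153,.0535]))
```

```text
cup1 [0.51289269 0.02677485 0.072     ] bottle [ 0.75539692 -0.00997615  0.17      ]
[0.0117258  0.1366418  0.11663208]
```

Converted, 0.1366 m / 0.5 = 0.2732, 0.09 m / 0.5 = 0.18.

Request:
jog_arm(
  rows={"tx": [0.022, 0.022, 0.022, 0.022, 0.022], "ty": [0.1, 0.18, 0.2732, 0.2732, 0.2732], "tz": [0, 0, 0, 0.04, 0.06], "yaw": [0, 0, 0, 0, 0], "aperture": [0.087, 0.087, 0.087, 0.087, 0.087]},
)

```text
time: 13.3
ee_pos: [0.6641, -0.1469, 0.1378]
eef_rot: [0.68, 0.733, -0.001, -0.002]
ft_force: [-0.6, -0.6, -0.8]
width: 0.0868
grip_force: 0.0
```

Run:
```python
from loc import *
for t in(80,95,110): find(t)
cam('top','t5',(225,140,425,290),4)
print(tool([.663,-.153,.0535]))
```

```text
144 130 cup [ 0.4357 -0.4056] 0.5 cap [ 0.436  -0.4082] 0.9
136 131 cup [ 0.4277 -0.2786] 0.6 cap [ 0.4278 -0.2803] 0.6
149 136 cup [ 0.4357 -0.4059] 0.2 cap [ 0.4359 -0.4084] 1.4
140 137 cup [ 0.4277 -0.2786] 0.2 cap [ 0.4278 -0.2803] 0.5
[-0.00520875  0.00041992  0.08488001]
```

View pics/t5.png

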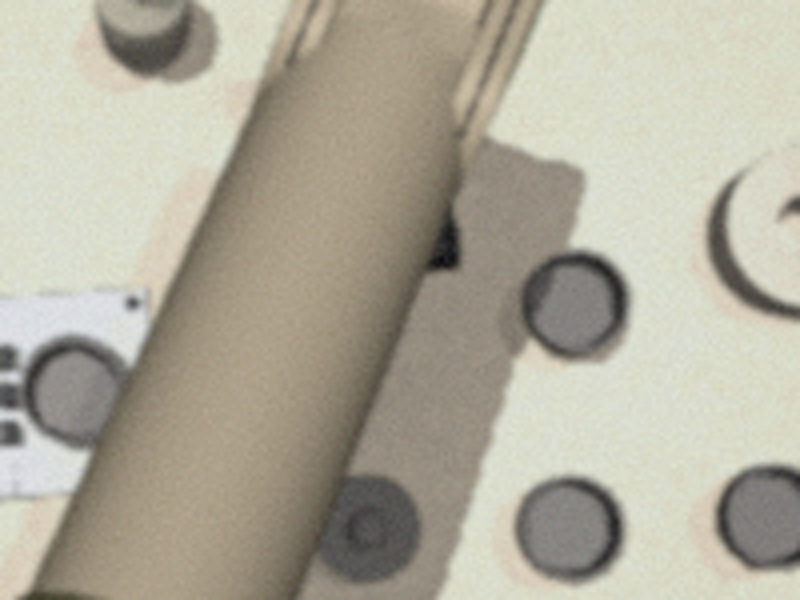

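The other cups and the cap are where they were; only A is hidden by the arm. Grasping A.

Converted, 0.085 m / 0.5 = 0.17, 0.07 m / 0.5 = 0.14.

Request:
jog_arm(
  rows={"tx": [-0.008, -0.008, -0.008, -0.008, -0.008, -0.008, -0.008, -0.008, -0.008, -0.008, -0.008, -0.008], "ty": [0, 0, 0, 0, 0, 0, 0, 0, 0, 0, 0, 0], "tz": [0.08, 0.14, 0.17, 0.17, 0.17, 0.17, 0.17, 0.17, 0.17, 0.1, 0, -0.1], "yaw": [0, 0, 0, 0, 0, 0, 0, 0, 0, 0, 0, 0], "aperture": [0.087, 0.087, 0.087, 0.087, 0.055, 0.055, 0.055, 0.055, 0.055, 0.055, 0.055, 0.055]},
  clamp_n=25,
)

```text
time: 14.6
ee_pos: [0.664, -0.1526, 0.1917]
eef_rot: [0.681, 0.732, -0.001, -0.001]
ft_force: [1.4, -0.0, -0.1]
width: 0.0658
grip_force: 25.0
```

Run:
```python
from loc import *
print(tool([.514,.0275,.150]))
```

```text
[ 0.19228119 -0.14015713  0.04985678]
```

Converted, 0.192 m / 0.5 = 0.384, 0.17 m / 0.5 = 0.34.

Request:
jog_arm(
  rows={"tx": [0.068, 0.136, 0.204, 0.272, 0.34, 0.384, 0.384, 0.384, 0.384], "ty": [-0.05, -0.1, -0.15, -0.2, -0.25, -0.28, -0.28, -0.28, -0.28], "tz": [0, 0, 0, 0, 0, 0, 0.04, 0.08, 0.08], "yaw": [0, 0, 0, 0, 0, 0, 0, 0, 0], "aperture": [0.055, 0.055, 0.055, 0.055, 0.055, 0.055, 0.055, 0.055, 0.055]},
)

```text
time: 15.55
ee_pos: [0.5094, 0.0286, 0.1485]
eef_rot: [0.681, 0.733, -0.002, -0.001]
ft_force: [0.0, -0.8, -1.5]
width: 0.066
grip_force: 25.0
```

Run:
```python
from loc import *
print(tool([.514,.0275,.0965]))
```

```text
[-0.00111256  0.00375746  0.05340324]
```

Request:
jog_arm(
  rows={"tx": [-0.002, -0.002, -0.002, -0.002, -0.002, -0.002, -0.002], "ty": [0.008, 0.008, 0.008, 0.008, 0.008, 0.008, 0.008], "tz": [0, 0.04, 0.066, 0.082, 0.094, 0.1, 0.1], "yaw": [0, 0, 0, 0, 0, 0, 0], "aperture": [0.055, 0.055, 0.055, 0.055, 0.055, 0.055, 0.055]},
)

```text
time: 16.3
ee_pos: [0.5152, 0.0278, 0.1005]
eef_rot: [0.681, 0.732, -0.0, -0.0]
ft_force: [0.3, 0.6, -1.8]
width: 0.0655
grip_force: 25.0
```

Run:
```python
from loc import *
print(tool([.514,.0275,.0955]))
```

```text
[-0.00026479 -0.00134141  0.0052537 ]
```

Going in freely. Lower the last millimetres, release, and head to C.

Converted, -0.2 m / 0.5 = -0.4, -0.15 m / 0.5 = -0.3.

Request:
jog_arm(
  rows={"tx": [0, 0, 0, 0, 0, 0, 0, 0, -0.1, -0.2, -0.3, -0.4], "ty": [0, 0, 0, 0, 0, 0, 0, 0, 0.02, 0.04, 0.04, 0.06], "tz": [0.006, 0.01, 0.01, 0.01, 0.01, 0.01, -0.08, -0.17, -0.17, -0.17, -0.17, -0.17], "yaw": [0, 0, 0, 0, 0, 0, 0, 0, 0, 0, 0, 0], "aperture": [0.055, 0.055, 0.055, 0.087, 0.087, 0.087, 0.087, 0.087, 0.087, 0.087, 0.087, 0.087]},
)

```text
time: 17.55
ee_pos: [0.5586, -0.1686, 0.1857]
eef_rot: [0.681, 0.733, 0.0, -0.0]
ft_force: [0.6, -0.3, 1.2]
width: 0.0869
grip_force: 0.0
```

Run:
```python
from loc import *
find(80);find()
g=c["img"];c2=cam('side','s6',(160,110,320,230),5)
print(tool([.5683,-.2854,.0535]))
```

```text
140 127 cup [ 0.436  -0.4056] 0.8 cap [ 0.4362 -0.4082] 1.0
154 136 cup [ 0.4294 -0.2732] 1.3 cap [ 0.4295 -0.2748] 1.9
148 136 cup [ 0.4357 -0.4057] 0.1 cap [ 0.4359 -0.4082] 1.3
[-0.11054778  0.0032343   0.13257158]
```

View pics/s6.png

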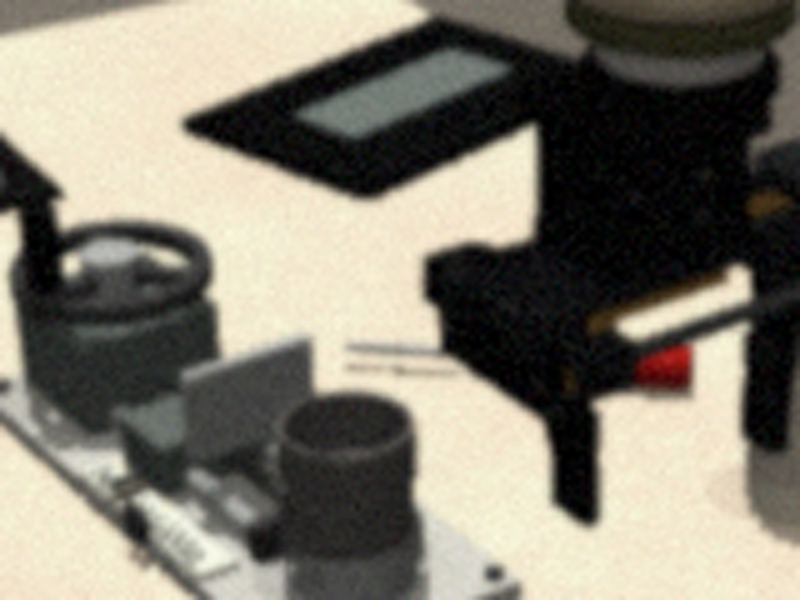

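Two cups are nested straight. Next is C.

Converted, -0.11 m / 0.5 = -0.22, 0.003 m / 0.5 = 0.006.

Request:
jog_arm(
  rows={"tx": [-0.1, -0.22, -0.22, -0.22, -0.22], "ty": [0.004, 0.006, 0.006, 0.006, 0.006], "tz": [0, 0, 0.06, 0.1, 0.1], "yaw": [0, 0, 0, 0, 0], "aperture": [0.087, 0.087, 0.087, 0.087, 0.087]},
)

```text
time: 18.15
ee_pos: [0.5684, -0.2754, 0.1324]
eef_rot: [0.681, 0.732, -0.001, -0.002]
ft_force: [-0.2, 0.0, -0.0]
width: 0.0868
grip_force: 0.0
```

Run:
```python
from loc import *
find(80);find()
print(tool([.5683,-.2854,.0535]))
```

```text
148 136 cup [ 0.4357 -0.4057] 0.1 cap [ 0.4359 -0.4082] 1.3
[-0.01004352 -0.00162049  0.08087203]
```

Converted, 0.08 m / 0.5 = 0.16, 0.06 m / 0.5 = 0.12.

Request:
jog_arm(
  rows={"tx": [-0.018, -0.018, -0.018, -0.018, -0.018, -0.018, -0.018, -0.018, -0.018], "ty": [-0.002, -0.002, -0.002, -0.002, -0.002, -0.002, -0.002, -0.002, -0.002], "tz": [0.06, 0.12, 0.16, 0.16, 0.16, 0.16, 0.16, 0.16, 0.16], "yaw": [0, 0, 0, 0, 0, 0, 0, 0, 0], "aperture": [0.087, 0.087, 0.087, 0.087, 0.055, 0.055, 0.055, 0.055, 0.055]},
  clamp_n=25,
)

```text
time: 19.1
ee_pos: [0.5706, -0.2853, 0.0571]
eef_rot: [0.681, 0.733, 0.001, 0.001]
ft_force: [-0.2, 1.5, 7.6]
width: 0.068
grip_force: 25.0
```

```bash
python3 -c "
from h import *
print(tool([.5683,-.2854,.0535]))"
```

```text
[ 9.88248546e-05 -2.35688004e-03  3.60192357e-03]
```

Request:
jog_arm(
  rows={"tx": [0, 0, 0, 0.1, 0.2, 0.28, 0.36, 0.44, 0.52, 0.6, 0.6], "ty": [0, 0, 0, 0, -0.02, -0.06, -0.08, -0.12, -0.14, -0.14, -0.14], "tz": [-0.1, -0.2, -0.29, -0.29, -0.29, -0.29, -0.29, -0.29, -0.29, -0.29, -0.29], "yaw": [0, 0, 0, 0, 0, 0, 0, 0, 0, 0, 0], "aperture": [0.055, 0.055, 0.055, 0.055, 0.055, 0.055, 0.055, 0.055, 0.055, 0.055, 0.055]},
)

```text
time: 20.2
ee_pos: [0.4772, 0.0146, 0.2009]
eef_rot: [0.678, 0.735, 0.001, -0.001]
ft_force: [0.2, -0.8, -0.5]
width: 0.068
grip_force: 25.0
```

Run:
```python
from loc import *
print(tool([.514,.0275,.1255]))
```

```text
[0.01301749 0.03748035 0.07543562]
```

Converted, 0.0375 m / 0.5 = 0.075, 0.02 m / 0.5 = 0.04.

Request:
jog_arm(
  rows={"tx": [0.026, 0.026, 0.026, 0.026], "ty": [0.075, 0.075, 0.075, 0.075], "tz": [0, 0, 0.04, 0.04], "yaw": [0, 0, 0, 0], "aperture": [0.055, 0.055, 0.055, 0.055]},
)

```text
time: 20.65
ee_pos: [0.5133, 0.0232, 0.1788]
eef_rot: [0.681, 0.732, -0.002, -0.001]
ft_force: [-1.1, 0.6, -0.6]
width: 0.068
grip_force: 25.0
```

Run:
```python
from loc import *
print(tool([.514,.0275,.129]))
```

```text
[0.00418223 0.00072963 0.05098965]
```

Converted, 0.045 m / 0.5 = 0.09, 0.038 m / 0.5 = 0.076.

Request:
jog_arm(
  rows={"tx": [0.008, 0.008, 0.008, 0.008, 0.008, 0.008], "ty": [0.001, 0.001, 0.001, 0.001, 0.001, 0.001], "tz": [0, 0.04, 0.06, 0.076, 0.09, 0.09], "yaw": [0, 0, 0, 0, 0, 0], "aperture": [0.055, 0.055, 0.055, 0.055, 0.055, 0.055]},
)

```text
time: 21.3
ee_pos: [0.5142, 0.0286, 0.135]
eef_rot: [0.681, 0.732, -0.0, -0.0]
ft_force: [-0.3, -0.1, -0.4]
width: 0.0678
grip_force: 25.0
```

Run:
```python
from loc import *
print(tool([.514,.0275,.129]))
```

```text
[-0.00106354 -0.00057952  0.00649721]
```

Units first: shifts go in shares of 0.5 m and turns go in shares of 120 degrees. So -0.16 m / 0.5 = -0.32, -0.12 m / 0.5 = -0.24.

Request:
jog_arm(
  rows={"tx": [0, 0, 0, 0, 0, 0, 0, 0, -0.08, -0.16, -0.24, -0.32], "ty": [0, 0, 0, 0, 0, 0, 0, 0, -0.04, -0.08, -0.12, -0.16], "tz": [0.006, 0.012, 0.012, 0.012, 0.012, 0.012, -0.08, -0.15, -0.15, -0.15, -0.15, -0.15], "yaw": [0, 0, 0, 0, 0, 0, 0, 0, 0, 0, 0, 0], "aperture": [0.055, 0.055, 0.055, 0.087, 0.087, 0.087, 0.087, 0.087, 0.087, 0.087, 0.087, 0.087]},
)

```text
time: 22.55
ee_pos: [0.4456, -0.1382, 0.2107]
eef_rot: [0.681, 0.733, 0.001, 0.0]
ft_force: [0.5, -0.3, -0.4]
width: 0.0867
grip_force: 0.0
```

Run:
```python
from loc import *
find(80);find()
print(tool([.4277,-.2786,.0535]))
```

```text
141 127 cup [ 0.436  -0.4059] 0.8 cap [ 0.4362 -0.4084] 1.0
149 136 cup [ 0.4357 -0.4059] 0.2 cap [ 0.4359 -0.4084] 1.4
[-0.13188285 -0.02365777  0.15735375]
```

Converted, -0.132 m / 0.5 = -0.264, -0.09 m / 0.5 = -0.18.

Request:
jog_arm(
  rows={"tx": [-0.09, -0.18, -0.264, -0.264, -0.264, -0.264], "ty": [-0.02, -0.04, -0.048, -0.048, -0.048, -0.048], "tz": [0, 0, 0, 0.08, 0.14, 0.14], "yaw": [0, 0, 0, 0, 0, 0], "aperture": [0.087, 0.087, 0.087, 0.087, 0.087, 0.087]},
)

```text
time: 23.2
ee_pos: [0.4302, -0.2693, 0.1376]
eef_rot: [0.681, 0.732, -0.002, -0.002]
ft_force: [-0.7, 0.2, 1.4]
width: 0.0869
grip_force: 0.0
```

Run:
```python
from loc import *
print(tool([.4277,-.2786,.0535]))
```

```text
[-0.00849592 -0.00384453  0.08627862]
```

Converted, 0.085 m / 0.5 = 0.17, 0.06 m / 0.5 = 0.12.

Request:
jog_arm(
  rows={"tx": [-0.016, -0.016, -0.016, -0.016, -0.016, -0.016, -0.016, -0.016, -0.016], "ty": [-0.004, -0.004, -0.004, -0.004, -0.004, -0.004, -0.004, -0.004, -0.004], "tz": [0.06, 0.12, 0.17, 0.17, 0.17, 0.17, 0.17, 0.17, 0.17], "yaw": [0, 0, 0, 0, 0, 0, 0, 0, 0], "aperture": [0.087, 0.087, 0.087, 0.087, 0.055, 0.055, 0.055, 0.055, 0.055]},
  clamp_n=25,
)

```text
time: 24.15
ee_pos: [0.4317, -0.2784, 0.0569]
eef_rot: [0.681, 0.733, 0.001, 0.001]
ft_force: [-0.6, 1.7, 9.3]
width: 0.0672
grip_force: 25.0
```

```bash
python3 -c "
from h import *
print(tool([.4277,-.2786,.0535]))"
```

```text
[ 0.00011721 -0.00404325  0.00336668]
```

Request:
jog_arm(
  rows={"tx": [0, 0, 0, 0.04, 0.12, 0.2, 0.28, 0.36, 0.44, 0.52, 0.58, 0.58], "ty": [0, 0, 0, 0.02, 0.05, 0.08, 0.11, 0.14, 0.17, 0.19, 0.2, 0.2], "tz": [-0.1, -0.2, -0.3, -0.35, -0.35, -0.35, -0.35, -0.35, -0.35, -0.35, -0.35, -0.35], "yaw": [0, 0, 0, 0, 0, 0, 0, 0, 0, 0, 0, 0], "aperture": [0.055, 0.055, 0.055, 0.055, 0.055, 0.055, 0.055, 0.055, 0.055, 0.055, 0.055, 0.055]},
)

```text
time: 25.35
ee_pos: [0.5094, 0.0231, 0.2306]
eef_rot: [0.678, 0.735, 0.0, -0.0]
ft_force: [0.9, -0.4, -1.1]
width: 0.0676
grip_force: 25.0
```

Run:
```python
from loc import *
print(tool([.514,.0275,.1555]))
```

```text
[0.00692248 0.0052884  0.07521247]
```

Converted, 0.02 m / 0.5 = 0.04, 0.006 m / 0.5 = 0.012.

Request:
jog_arm(
  rows={"tx": [0.012, 0.012, 0.012, 0.012], "ty": [0.008, 0.008, 0.008, 0.008], "tz": [0, 0.04, 0.04, 0.04], "yaw": [0, 0, 0, 0], "aperture": [0.055, 0.055, 0.055, 0.055]},
)

```text
time: 25.8
ee_pos: [0.5128, 0.0236, 0.2108]
eef_rot: [0.681, 0.732, -0.0, -0.0]
ft_force: [0.2, -0.3, -0.4]
width: 0.0673
grip_force: 25.0
```

Run:
```python
from loc import *
print(tool([.514,.0275,.159]))
```

```text
[0.00369221 0.00117498 0.05221846]
```

Converted, 0.047 m / 0.5 = 0.094, 0.04 m / 0.5 = 0.08.

Request:
jog_arm(
  rows={"tx": [0.0074, 0.0074, 0.0074, 0.0074, 0.0074, 0.0074], "ty": [0.002, 0.002, 0.002, 0.002, 0.002, 0.002], "tz": [0, 0.04, 0.06, 0.08, 0.094, 0.094], "yaw": [0, 0, 0, 0, 0, 0], "aperture": [0.055, 0.055, 0.055, 0.055, 0.055, 0.055]},
)

```text
time: 26.45
ee_pos: [0.5132, 0.0283, 0.1628]
eef_rot: [0.681, 0.732, -0.001, -0.0]
ft_force: [0.2, 0.2, -0.3]
width: 0.0677
grip_force: 25.0
```

Run:
```python
from loc import *
print(tool([.514,.0275,.159]),r.read_state()["ft_force"])
```

```text
[-0.00076465  0.00041857  0.00442187] [ 0.60966631  0.65439006 -0.600853  ]
```

Free descent again. Release it and go to E at (0.4357, -0.4058).

Converted, -0.16 m / 0.5 = -0.32, -0.12 m / 0.5 = -0.24.

Request:
jog_arm(
  rows={"tx": [0, 0, 0, 0, 0, 0, 0, 0, -0.08, -0.16, -0.24, -0.32], "ty": [0, 0, 0, 0, 0, 0, 0, 0, -0.04, -0.08, -0.12, -0.12], "tz": [0.004, 0.008, 0.008, 0.008, 0.008, 0.008, -0.08, -0.13, -0.13, -0.13, -0.13, -0.13], "yaw": [0, 0, 0, 0, 0, 0, 0, 0, 0, 0, 0, 0], "aperture": [0.055, 0.055, 0.055, 0.087, 0.087, 0.087, 0.087, 0.087, 0.087, 0.087, 0.087, 0.087]},
)

```text
time: 27.7
ee_pos: [0.4635, -0.1374, 0.2288]
eef_rot: [0.681, 0.732, 0.002, -0.001]
ft_force: [0.0, 0.0, -0.1]
width: 0.0869
grip_force: 0.0
```

Request:
jog_arm(
  rows={"tx": [-0.1, -0.2, -0.3, -0.4, -0.4, -0.4], "ty": [0, 0, 0, 0, 0, 0], "tz": [0, 0, 0, 0.06, 0.1, 0.1], "yaw": [0, 0, 0, 0, 0, 0], "aperture": [0.087, 0.087, 0.087, 0.087, 0.087, 0.087]},
)

```text
time: 28.3
ee_pos: [0.4777, -0.3364, 0.1756]
eef_rot: [0.682, 0.731, -0.002, -0.002]
ft_force: [-0.4, 0.6, -0.8]
width: 0.0869
grip_force: 0.0
```

Run:
```python
from loc import *
find(80);find()
print(tool([.4357,-.4058,.0535]))
```

```text
139 133 cup [ 0.4277 -0.1536] 0.3 cap [ 0.4278 -0.1546] 0.4
[-0.06736612 -0.04784873  0.12405437]
```

Converted, -0.067 m / 0.5 = -0.134, 0.05 m / 0.5 = 0.1.

Request:
jog_arm(
  rows={"tx": [-0.08, -0.134, -0.134, -0.134, -0.134], "ty": [-0.056, -0.094, -0.094, -0.094, -0.094], "tz": [0, 0, 0.06, 0.1, 0.1], "yaw": [0, 0, 0, 0, 0], "aperture": [0.087, 0.087, 0.087, 0.087, 0.087]},
)

```text
time: 28.85
ee_pos: [0.4386, -0.4031, 0.1279]
eef_rot: [0.68, 0.733, 0.001, -0.001]
ft_force: [0.0, 0.3, -0.1]
width: 0.0869
grip_force: 0.0
```

Run:
```python
from loc import *
print(tool([.4357,-.4058,.0535]))
```

```text
[-0.00174157 -0.00351806  0.07581078]
```

Converted, 0.075 m / 0.5 = 0.15, 0.06 m / 0.5 = 0.12.

Request:
jog_arm(
  rows={"tx": [-0.003, -0.003, -0.003, -0.003, -0.003, -0.003, -0.003, -0.003, -0.003], "ty": [-0.004, -0.004, -0.004, -0.004, -0.004, -0.004, -0.004, -0.004, -0.004], "tz": [0.06, 0.12, 0.15, 0.15, 0.15, 0.15, 0.15, 0.15, 0.15], "yaw": [0, 0, 0, 0, 0, 0, 0, 0, 0], "aperture": [0.087, 0.087, 0.087, 0.087, 0.055, 0.055, 0.055, 0.055, 0.055]},
  clamp_n=25,
)

```text
time: 29.8
ee_pos: [0.4369, -0.4074, 0.0547]
eef_rot: [0.681, 0.732, 0.0, 0.001]
ft_force: [-0.4, 2.0, 7.5]
width: 0.068
grip_force: 25.0
```

```bash
python3 -c "
from h import *
print(tool([.4357,-.4058,.0535]))"
```

```text
[ 0.00166738 -0.00109099  0.0011957 ]
```

Request:
jog_arm(
  rows={"tx": [0, 0, 0, 0, 0.1, 0.2, 0.3, 0.4, 0.5, 0.58, 0.66, 0.74], "ty": [0, 0, 0, 0, 0, 0, 0, 0, 0.04, 0.08, 0.12, 0.16], "tz": [-0.1, -0.2, -0.3, -0.4, -0.42, -0.42, -0.42, -0.42, -0.42, -0.42, -0.42, -0.42], "yaw": [0, 0, 0, 0, 0, 0, 0, 0, 0, 0, 0, 0], "aperture": [0.055, 0.055, 0.055, 0.055, 0.055, 0.055, 0.055, 0.055, 0.055, 0.055, 0.055, 0.055]},
)

```text
time: 31.0
ee_pos: [0.4831, -0.0451, 0.264]
eef_rot: [0.681, 0.732, 0.001, -0.0]
ft_force: [1.2, -0.5, 0.7]
width: 0.0676
grip_force: 25.0
```

Run:
```python
from loc import *
find()
print(tool([.514,.0275,.1855]))
```

```text
[0.06071989 0.03375899 0.07812902]
```

Converted, 0.061 m / 0.5 = 0.122, 0.04 m / 0.5 = 0.08.

Request:
jog_arm(
  rows={"tx": [0.08, 0.122, 0.122, 0.122, 0.122], "ty": [0.05, 0.068, 0.068, 0.068, 0.068], "tz": [0, 0, 0.03, 0.04, 0.04], "yaw": [0, 0, 0, 0, 0], "aperture": [0.055, 0.055, 0.055, 0.055, 0.055]},
)

```text
time: 31.55
ee_pos: [0.5118, 0.0153, 0.243]
eef_rot: [0.681, 0.732, -0.001, -0.0]
ft_force: [-0.0, -0.0, -1.0]
width: 0.0677
grip_force: 25.0
```

Run:
```python
from loc import *
print(tool([.514,.0275,.187]))
```

```text
[0.01207587 0.00279033 0.05663224]
```

Converted, 0.025 m / 0.5 = 0.05, 0.015 m / 0.5 = 0.03.

Request:
jog_arm(
  rows={"tx": [0.024, 0.024, 0.024, 0.024, 0.024], "ty": [0.005, 0.005, 0.005, 0.005, 0.005], "tz": [0, 0, 0.03, 0.05, 0.05], "yaw": [0, 0, 0, 0, 0], "aperture": [0.055, 0.055, 0.055, 0.055, 0.055]},
)

```text
time: 32.1
ee_pos: [0.5133, 0.0285, 0.2175]
eef_rot: [0.681, 0.733, -0.001, -0.001]
ft_force: [-0.2, 0.1, -0.5]
width: 0.0674
grip_force: 25.0
```

Run:
```python
from loc import *
print(tool([.514,.0275,.187]),r.read_state()["ft_force"])
```

```text
[-0.00091463  0.00024194  0.031243  ] [ 0.637838    0.27114301 -0.13325859]
```

Converted, 0.026 m / 0.5 = 0.052, 0.018 m / 0.5 = 0.036.

Request:
jog_arm(
  rows={"tx": [-0.002, -0.002, -0.002, -0.002], "ty": [0, 0, 0, 0], "tz": [0.02, 0.036, 0.052, 0.052], "yaw": [0, 0, 0, 0], "aperture": [0.055, 0.055, 0.055, 0.055]},
)

```text
time: 32.55
ee_pos: [0.5135, 0.0274, 0.1913]
eef_rot: [0.681, 0.732, -0.001, -0.0]
ft_force: [0.3, 0.6, -0.7]
width: 0.0676
grip_force: 25.0
```

Request:
jog_arm(
  rows={"tx": [0, 0, 0, 0, 0, 0, 0, 0, -0.08, -0.16, -0.24, -0.32], "ty": [0, 0, 0, 0, 0, 0, 0, 0, -0.04, -0.06, -0.08, -0.1], "tz": [0.004, 0.008, 0.008, 0.008, 0.008, 0.008, -0.08, -0.12, -0.12, -0.12, -0.12, -0.12], "yaw": [0, 0, 0, 0, 0, 0, 0, 0, 0, 0, 0, 0], "aperture": [0.055, 0.055, 0.055, 0.087, 0.087, 0.087, 0.087, 0.087, 0.087, 0.087, 0.087, 0.087]},
)

```text
time: 33.75
ee_pos: [0.4755, -0.1373, 0.2528]
eef_rot: [0.681, 0.733, 0.001, 0.0]
ft_force: [0.8, -0.2, -0.1]
width: 0.0869
grip_force: 0.0
```

Run:
```python
from loc import *
cam('side','s7',(160,90,320,250),3.5)
print(tool([.4277,-.1536,.0635]))
```

```text
[-0.00889682 -0.0476494   0.18948686]
```

View pics/s7.png

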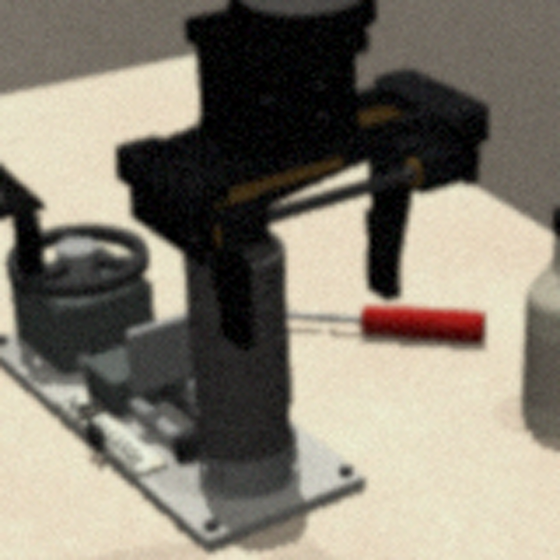

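Stack of five stands straight in the collar (gripper in front of it). Now the cap by its knob.

Converted, 0.11 m / 0.5 = 0.22, 0.05 m / 0.5 = 0.1.

Request:
jog_arm(
  rows={"tx": [-0.018, -0.018, -0.018, -0.018, -0.018], "ty": [-0.094, -0.094, -0.094, -0.094, -0.094], "tz": [0, 0.1, 0.2, 0.22, 0.22], "yaw": [0, 0, 0, 0, 0], "aperture": [0.06, 0.06, 0.06, 0.06, 0.06]},
)

```text
time: 34.35
ee_pos: [0.4286, -0.1477, 0.1412]
eef_rot: [0.681, 0.732, -0.001, -0.001]
ft_force: [-0.6, 0.1, 0.3]
width: 0.0613
grip_force: 0.0
```

Run:
```python
from loc import *
find()
print(tool([.4277,-.1534,.0635]))
```

```text
[-0.00509099 -0.00213948  0.0790089 ]
```

Converted, 0.0765 m / 0.5 = 0.153, 0.075 m / 0.5 = 0.15.

Request:
jog_arm(
  rows={"tx": [-0.009, -0.009, -0.009, -0.009, -0.009, -0.009, -0.009, -0.009, -0.009, -0.009, -0.009, -0.009], "ty": [-0.002, -0.002, -0.002, -0.002, -0.002, -0.002, -0.002, -0.002, -0.002, -0.002, -0.002, -0.002], "tz": [0.06, 0.12, 0.15, 0.153, 0.153, 0.153, 0.153, 0.153, 0.153, 0.153, 0.153, 0.153], "yaw": [0, 0, 0, 0, 0, 0, 0, 0, 0, 0, 0, 0], "aperture": [0.06, 0.06, 0.06, 0.06, 0.06, 0.015, 0.015, 0.015, 0.015, 0.015, 0.015, 0.015]},
  clamp_n=25,
)

```text
time: 35.6
ee_pos: [0.4291, -0.1527, 0.066]
eef_rot: [0.681, 0.732, 0.0, -0.0]
ft_force: [0.7, -0.6, 0.4]
width: 0.0233
grip_force: 24.7
```

```bash
python3 -c "
from h import *
print(tool([.4277,-.1534,.0635]))"
```

```text
[-0.00061446 -0.00139875  0.00251102]
```

Converted, -0.22 m / 0.5 = -0.44, 0.01 m / 0.5 = 0.02.

Request:
jog_arm(
  rows={"tx": [0, 0, 0, 0, 0.04, 0.12, 0.2, 0.28, 0.36, 0.374, 0.374], "ty": [0, 0, 0, 0, 0.02, 0.05, 0.1, 0.14, 0.2, 0.2, 0.2], "tz": [-0.1, -0.2, -0.3, -0.4, -0.44, -0.44, -0.44, -0.44, -0.44, -0.44, -0.44], "yaw": [0, 0, 0, 0, 0, 0, 0, 0, 0, 0, 0], "aperture": [0.015, 0.015, 0.015, 0.015, 0.015, 0.015, 0.015, 0.015, 0.015, 0.015, 0.015]},
)

```text
time: 36.7
ee_pos: [0.5151, 0.0426, 0.285]
eef_rot: [0.68, 0.733, -0.002, 0.0]
ft_force: [-0.7, -0.6, -1.0]
width: 0.0236
grip_force: 24.7
```

Run:
```python
from loc import *
print(tool([.514,.0275,.228]))
```

```text
[-0.01296583 -0.0017928   0.05757789]
```

Converted, 0.02 m / 0.5 = 0.04, -0.013 m / 0.5 = -0.026.

Request:
jog_arm(
  rows={"tx": [-0.026, -0.026, -0.026, -0.026, -0.026], "ty": [-0.002, -0.002, -0.002, -0.002, -0.002], "tz": [0, 0, 0.02, 0.04, 0.04], "yaw": [0, 0, 0, 0, 0], "aperture": [0.015, 0.015, 0.015, 0.015, 0.015]},
)

```text
time: 37.25
ee_pos: [0.5141, 0.0281, 0.2644]
eef_rot: [0.681, 0.732, -0.001, -0.001]
ft_force: [0.5, -0.5, -1.0]
width: 0.0232
grip_force: 24.7
```

Run:
```python
from loc import *
print(tool([.514,.0275,.228]))
```

```text
[-0.00055659 -0.00047082  0.03712694]
```

Converted, 0.032 m / 0.5 = 0.064, 0.026 m / 0.5 = 0.052.

Request:
jog_arm(
  rows={"tx": [0, 0, 0, 0, 0], "ty": [0, 0, 0, 0, 0], "tz": [0.02, 0.036, 0.052, 0.064, 0.064], "yaw": [0, 0, 0, 0, 0], "aperture": [0.015, 0.015, 0.015, 0.015, 0.015]},
)

```text
time: 37.8
ee_pos: [0.5146, 0.028, 0.2331]
eef_rot: [0.681, 0.732, -0.001, -0.0]
ft_force: [-0.3, 0.5, -1.5]
width: 0.0235
grip_force: 24.7
```

Request:
jog_arm(
  rows={"tx": [0, 0, 0, 0, 0, 0, 0, 0, 0], "ty": [0, 0, 0, 0, 0, 0, 0, 0, 0], "tz": [0.004, 0.009, 0.009, 0.009, 0.009, 0.009, -0.08, -0.14, -0.14], "yaw": [0, 0, 0, 0, 0, 0, 0, 0, 0], "aperture": [0.015, 0.015, 0.015, 0.06, 0.06, 0.06, 0.06, 0.06, 0.06]},
)

```text
time: 38.7
ee_pos: [0.5168, 0.0279, 0.3078]
eef_rot: [0.681, 0.732, 0.003, 0.001]
ft_force: [-0.2, 0.1, -0.0]
width: 0.0582
grip_force: 0.0
```

```bash
python3 -c "
from h import *
print(tool([.4625,.2428,.22]))"
```

```text
[ 0.21810213 -0.03904303  0.0879708 ]
```

Create prof.py:
```python
from loc import *
P=np.array([.5068,.141,.0731])
def prof(c,fx,z=.014,ys=np.arange(-.065,.045,.001)):
    g=cv2.cvtColor(c["img"],cv2.COLOR_RGB2GRAY).astype(np.float32)
    cs,s=np.cos(P[2]),np.sin(P[2]); o=0
    for d in(-.001,0,.001):
        uv=np.array([px(c,[P[0]+cs*(fx+d)-s*y,P[1]+s*(fx+d)+cs*y,z]) for y in ys],np.float32)
        o=o+cv2.remap(g,uv[:,:1].copy(),uv[:,1:].copy(),cv2.INTER_CUBIC)[:,0]/3
    return ys,o
```

Run:
```python
from prof import *
for fx in(-.054,-.057,-.067,-.069,-.071):
    y,o=prof(c,fx);print(fx,"from -65mm:",*o.astype(int))
cv2.imwrite("pics/t9.png",c["img"][...,::-1])
g=cv2.cvtColor(c["img"],cv2.COLOR_RGB2GRAY)
q=px(c,[.457,.2535,.138]);print(q)
print(cv2.resize(g[int(q[1])-9:int(q[1])+12,int(q[0])-10:int(q[0])+14],None,fx=.5,fy=.5,interpolation=cv2.INTER_AREA))
```

```text
-0.054 from -65mm: 102 103 105 105 104 104 105 107 109 109 109 109 110 110 110 110 110 111 112 111 110 110 111 112 112 112 112 111 111 111 112 112 112 112 112 112 111 111 111 110 110 109 109 108 108 107 107 107 108 108 107 106 105 105 105 104 104 104 104 103 102 101 100 99 99 100 101 101 101 100 98 97 95 96 97 96 96 95 95 95 93 90 88 89 92 92 92 90 89 88 84 79 73 66 61 58 58 62 68 74 81 85 87 90 90 91 91 90 91 93
-0.057 from -65mm: 105 105 105 106 106 106 106 106 107 108 110 110 110 109 109 109 111 112 113 112 112 111 111 111 111 111 111 111 111 112 112 112 113 113 112 111 110 110 111 111 110 109 108 108 107 106 106 106 107 107 107 107 106 104 103 104 105 105 105 104 103 102 101 102 102 101 100 99 101 102 101 99 97 96 95 94 95 95 94 93 91 89 88 89 90 90 90 88 86 83 79 76 73 65 58 53 53 57 66 74 82 86 86 88 90 90 89 87 88 91
-0.067 from -65mm: 103 103 105 106 106 106 106 108 110 110 109 108 109 111 112 112 112 111 111 111 112 112 112 111 111 112 113 113 113 112 112 112 113 113 113 113 113 112 111 110 110 110 110 110 110 108 106 105 105 105 106 107 107 107 106 106 106 105 104 103 102 1
[... 829 characters left out ...]
 102 102 102 102 103 103 101 100 99 100 100 98 97 96 96 97 97 96 95 94 92 92 92 91 90 88 88 88 87 85 85 84 83 82 81 80 79 77 75 75 76 76 74 73 75 78 83 87 93 102
[145.08890962 258.73754793]
[[ 86  85  89  88  71  57  44  49  74  86  86  88]
 [ 87  86  85  84  68  55  48  46  70  86  87  81]
 [ 85  86  87  84  70  54  52  46  66  87  86  68]
 [ 85  86  79  59  37  31  32  32  51  76  73  57]
 [ 77  83  57  23  23  20  11  10  23  42  50  47]
 [ 48  56  37  19  22  26  10   5  13  29  38  47]
 [ 52  49  36  21  22  20   8   4  18  54  86  78]
 [ 78  69  65  50  46  36  25  23  28  72  97  82]
 [ 73  98 121 119 117 112  92  79  80  86  83  89]
 [ 76 103 137 139 139 140 137 134 134 126 114 112]]
```

The arm hides the scale here. I'll move over the knob, where the strip was visible earlier, and take the profile there.

Converted, 0.227 m / 0.5 = 0.454, 0.225 m / 0.5 = 0.45.

Request:
jog_arm(
  rows={"tx": [0.09, 0.18, 0.27, 0.36, 0.45, 0.454, 0.454, 0.454], "ty": [-0.016, -0.032, -0.05, -0.07, -0.088, -0.09, -0.09, -0.09], "tz": [0, 0, 0, 0, 0.04, 0.12, 0.176, 0.176], "yaw": [0, 0, 0, 0, 0, 0, 0, 0], "aperture": [0.06, 0.06, 0.06, 0.06, 0.06, 0.06, 0.06, 0.06]},
)

```text
time: 39.55
ee_pos: [0.4514, 0.25, 0.2119]
eef_rot: [0.681, 0.733, -0.004, -0.0]
ft_force: [0.0, -1.6, 0.4]
width: 0.0597
grip_force: 0.0
```

Run:
```python
from prof import *
for fx in(-.054,-.057,-.067,-.069,-.071):
    y,o=prof(c,fx);print(fx,"from -65mm:",*o.astype(int))
print(tool([.457,.2535,.121]))
```

```text
-0.054 from -65mm: 135 136 137 139 141 142 144 144 143 142 140 137 134 131 130 130 129 128 129 130 132 133 132 130 128 126 125 124 125 128 131 132 130 126 119 111 103 98 96 96 100 102 102 99 97 95 94 92 91 91 93 95 96 97 97 94 91 91 92 94 94 94 95 97 98 98 97 95 94 94 94 96 96 95 93 91 90 90 91 93 95 96 95 93 90 81 72 62 55 50 45 40 38 38 41 50 61 73 83 88 93 96 96 94 91 89 88 88 89 91
-0.057 from -65mm: 128 131 134 138 140 142 142 142 139 137 135 132 131 129 126 124 123 124 126 126 126 126 126 126 127 128 130 131 132 131 129 125 124 121 113 105 97 92 91 91 93 94 93 91 90 90 90 90 89 90 92 94 95 96 96 94 93 93 95 96 96 97 98 98 98 96 94 91 88 87 86 87 88 89 89 90 91 93 94 94 95 96 95 92 87 80 72 65 56 52 46 43 42 44 48 56 64 72 80 85 88 91 92 93 93 93 92 91 92 93
-0.067 from -65mm: 135 136 137 137 138 137 135 133 130 126 124 123 123 125 126 127 127 127 127 125 122 118 112 107 99 93 88 85 85 87 88 90 90 90 89 90 90 91 91 91 91 90 87 84 80 76 73 65 5
[... 267 characters left out ...]
 140 139 138 135 131 124 116 110 102 97 94 91 88 87 89 92 93 93 92 92 92 93 94 95 94 93 90 88 85 80 76 69 63 57 52 50 49 50 52 53 53 53 52 52 53 54 57 63 69 77 82 86 90 91 93 93 93 93 94 93 93 92 91 89 87 88 89 90 89 89 88 89 90 91 92 91 89 88 88 89 90 90 91 90 90 89 90 90 88 85 85 88 90 91
-0.071 from -65mm: 142 142 142 142 142 142 142 142 141 141 142 143 143 142 142 141 141 140 140 137 132 125 116 108 101 97 95 92 90 89 91 93 94 94 94 94 93 92 91 90 91 93 93 93 91 86 82 77 74 74 72 70 69 70 71 72 72 72 72 72 72 73 74 77 80 84 87 90 92 93 93 93 92 92 91 90 91 92 92 91 90 90 92 93 91 90 90 91 93 94 94 93 91 90 90 91 91 92 91 90 89 89 90 91 91 89 89 91 92 92
[0.00313078 0.00482335 0.09347005]
```

Run:
```python
from prof import *
cs,s=np.cos(P[2]),np.sin(P[2])
for fx,y in((-.0687,-.0141),(-.067,-.0093),(-.0566,.0213)): print(fx,y,px(c,[P[0]+cs*fx-s*y,P[1]+s*fx+cs*y,.014]))
g=cv2.cvtColor(c["img"],cv2.COLOR_RGB2GRAY)
print("cols 186..224")
for v in range(258,272): print(v,*g[v,186:225])
```

```text
-0.0687 -0.0141 [208.40187004 267.37611782]
-0.067 -0.0093 [206.49234475 266.83852139]
-0.0566 0.0213 [194.33943024 263.5867271 ]
cols 186..224
258 79 81 81 76 61 45 42 48 57 78 94 101 106 106 107 101 103 104 107 110 107 109 108 109 109 108 117 124 135 142 141 142 141 141 143 140 139 143 142
259 99 105 106 99 80 48 47 52 63 88 103 108 109 109 106 106 101 107 107 104 104 109 105 104 106 108 108 109 122 134 139 132 133 141 135 130 134 141 142
260 110 108 113 104 84 48 48 54 62 90 107 108 106 107 111 105 105 106 109 100 100 106 107 101 101 106 103 98 108 130 136 127 127 135 134 133 133 136 139
261 104 105 108 102 78 55 43 47 59 87 101 99 98 102 106 102 99 105 101 93 93 99 101 92 95 104 104 97 101 124 132 127 125 132 132 128 128 131 138
262 97 94 103 99 81 47 41 49 61 86 98 95 92 93 100 95 98 98 98 91 90 95 95 89 90 90 94 94 99 114 127 129 129 126 124 128 125 125 131
263 91 94 93 96 76 51 40 45 65 84 94 93 92 85 88 90 89 96 98 93 98 95 96 93 91 93 94 95 95 103 112 124 128 123 123 121 124 116 122
264 91 90 92 91 76 58 46 50 58 83 94 97 93 91 89 91 91 95 96 100 97 99 97 94 93 93 93 92 90 9
[... 217 characters left out ...]
0 76 62 55 56 54 53 54 65 82 90 91 91 90 90 87 88 93 111 128 130 131 131
267 88 84 87 83 86 81 81 83 80 85 90 88 92 88 92 89 86 68 50 40 42 48 37 50 66 81 92 93 95 92 93 89 90 103 120 138 143 143 142
268 90 88 86 86 86 88 85 89 85 88 89 90 94 93 89 90 91 76 61 57 65 65 62 68 78 88 91 94 89 94 92 93 95 94 116 133 140 142 141
269 90 92 86 90 92 92 93 92 90 95 90 91 94 90 92 92 93 87 83 82 86 86 84 83 87 91 90 91 90 92 93 92 95 92 101 120 135 140 142
270 93 90 90 91 92 91 95 92 93 93 92 92 91 91 96 93 94 90 90 94 91 93 90 90 94 90 92 88 93 87 91 94 88 93 96 102 124 137 141
271 86 90 93 91 90 91 91 91 92 92 91 89 94 94 93 92 90 92 94 95 92 94 92 94 94 90 92 89 92 92 90 88 89 88 89 96 110 130 137
```

Raw pixels: clip centre u≈206.5, load line ≈194.0, pointer ≈192.0 (about 5 mm beyond the line). The pointer needs ~36 mm, or ~1.8 turns clockwise. Gripping the knob.

Converted, 0.0925 m / 0.5 = 0.185, 0.003 m / 0.5 = 0.006.

Request:
jog_arm(
  rows={"tx": [0.006, 0.006, 0.006, 0.006, 0.006, 0.006, 0.006, 0.006, 0.006, 0.006, 0.006], "ty": [0.01, 0.01, 0.01, 0.01, 0.01, 0.01, 0.01, 0.01, 0.01, 0.01, 0.01], "tz": [0.06, 0.12, 0.185, 0.185, 0.185, 0.185, 0.185, 0.185, 0.185, 0.185, 0.185], "yaw": [0, 0, 0, 0, 0, 0, 0, 0, 0, 0, 0], "aperture": [0.06, 0.06, 0.06, 0.06, 0.015, 0.015, 0.015, 0.015, 0.015, 0.015, 0.015]},
  clamp_n=12,
)

```text
time: 40.75
ee_pos: [0.4582, 0.2546, 0.1238]
eef_rot: [0.681, 0.732, -0.0, -0.0]
ft_force: [-2.7, -0.5, 4.7]
width: 0.0206
grip_force: 12.0
```

Run:
```python
from h import *
s=r.read_state();q=s["ee_pos"][:2]-[.4973,.2707];print(q,np.hypot(*q),np.degrees(np.arctan2(*q[::-1])))
f=np.arctan2(*q[::-1])-.075
for k in range(13):
    a=f-k*np.pi/6;print(k,(45*(np.sin(a)-np.sin(f))).round(1),(45*(np.cos(a)-np.cos(f))).round(1))
```

```text
[-0.03906711 -0.01611138] 0.042258914119223466 -157.58861681593925
0 0.0 0.0
1 23.3 -1.3
2 44.0 9.3
3 56.8 28.8
4 58.0 52.0
5 47.5 72.8
6 28.0 85.5
7 4.7 86.8
8 -16.1 76.3
9 -28.8 56.8
10 -30.0 33.5
11 -19.5 12.7
12 0.0 -0.0
```

Converted, 0.0868 m / 0.5 = 0.1736, 0.0855 m / 0.5 = 0.171.

Request:
jog_arm(
  rows={"tx": [0.0466, 0.088, 0.1136, 0.116, 0.095, 0.056, 0.0094, -0.0322, -0.0576, -0.06, -0.039, 0], "ty": [-0.0026, 0.0186, 0.0576, 0.104, 0.1456, 0.171, 0.1736, 0.1526, 0.1136, 0.067, 0.0254, 0], "tz": [0, 0, 0, 0, 0, 0, 0, 0, 0, 0, 0, 0], "yaw": [0, 0, 0, 0, 0, 0, 0, 0, 0, 0, 0, 0], "aperture": [0.015, 0.015, 0.015, 0.015, 0.015, 0.015, 0.015, 0.015, 0.015, 0.015, 0.015, 0.015]},
)

```text
time: 41.95
ee_pos: [0.4584, 0.2536, 0.1237]
eef_rot: [0.682, 0.732, 0.001, 0.0]
ft_force: [18.0, 5.0, -12.0]
width: 0.0207
grip_force: 12.0
```

Request:
jog_arm(
  rows={"tx": [0.0466, 0.088, 0.1136, 0.116, 0.095, 0.056, 0.0094, -0.0322, -0.0322, -0.0322], "ty": [-0.0026, 0.0186, 0.0576, 0.104, 0.1456, 0.171, 0.1736, 0.1526, 0.1526, 0.1526], "tz": [0, 0, 0, 0, 0, 0, 0, 0, 0, 0], "yaw": [0, 0, 0, 0, 0, 0, 0, 0, 0, 0], "aperture": [0.015, 0.015, 0.015, 0.015, 0.015, 0.015, 0.015, 0.015, 0.015, 0.015]},
)

```text
time: 42.95
ee_pos: [0.5359, 0.2431, 0.1235]
eef_rot: [0.681, 0.732, -0.0, 0.0]
ft_force: [1.2, -3.9, -0.9]
width: 0.021
grip_force: 12.0
```

Run:
```python
from h import *
c=r.camera("top");g=cv2.cvtColor(c["img"],cv2.COLOR_RGB2GRAY)
for v in range(259,270): print(v,*g[v,186:225])
s=cam("side"); cv2.imwrite("pics/s10.png",s["img"][...,::-1]); print(px(s,[.44,.13,.015]),r.read_state()["ee_pos"])
```

```text
259 107 105 107 110 111 109 103 82 70 84 100 107 108 107 107 110 102 78 51 60 88 106 108 107 109 108 105 98 102 107 107 104 102 108 107 111 126 139 146
260 109 107 110 107 107 110 106 81 68 88 103 111 105 108 108 104 99 80 51 54 86 101 107 100 101 108 105 99 102 109 106 97 102 104 103 104 118 131 139
261 107 104 107 106 107 109 103 83 72 91 99 103 102 105 106 100 93 82 50 50 82 102 102 92 94 103 102 94 97 102 103 97 95 98 98 99 107 118 136
262 96 97 101 104 101 102 102 83 68 85 100 98 90 100 98 98 95 80 51 51 77 95 95 89 93 95 92 93 96 99 100 98 95 99 96 95 100 111 129
263 89 95 94 95 94 97 92 75 67 78 97 95 91 88 89 91 92 80 59 57 82 98 98 89 91 92 93 95 96 96 99 98 98 96 98 95 94 106 119
264 91 89 90 92 91 92 88 76 62 85 91 95 97 89 89 93 89 83 77 74 89 97 96 94 92 93 96 97 90 94 87 89 92 92 94 93 93 98 109
265 97 95 96 95 92 90 90 74 65 84 97 95 93 94 87 92 90 87 85 84 85 87 82 80 88 87 87 87 87 86 83 81 80 83 84 85 88 88 98
266 99 97 93 93 94 90 87 79 73 80 92 92 92 91 89 85 82 77 62 57 58 57 49 53 66 82 87 91 95 88 91 85 83 85 86 87 89 89 99
267 88 88 85 86 86 85 82 79 79 79 89 91 91 90 93 91 83 66 49 34 43 42 45 46 66 82 90 94 95 94 92 89 90 94 93 90 92 93 98
268 88 87 83 88 82 87 86 86 89 87 88 94 91 93 92 93 91 77 66 60 60 63 66 64 78 89 91 92 92 91 95 91 93 95 90 95 96 90 95
269 92 89 89 91 90 92 89 93 92 93 92 93 90 93 93 94 91 86 85 83 83 85 82 82 88 92 92 91 92 91 95 91 93 94 90 93 93 91 94
[185.53586383 215.49817217] [0.5362625  0.24360774 0.1234906 ]
```

Pointer u≈204.5 at row 261 (≈204.9 at the clip's row), clip centre ≈206.5. That leaves about 4 mm, so ~71° more.

Converted, -0.1 m / 0.5 = -0.2, -0.0511 m / 0.5 = -0.1022.

Request:
jog_arm(
  rows={"tx": [-0.022, -0.0298, -0.0228, -0.0228, -0.0228, -0.0228, -0.0228, -0.0228, -0.0228, -0.0228], "ty": [-0.0302, -0.0668, -0.1022, -0.1022, -0.1022, -0.1022, -0.1022, -0.1022, -0.1022, -0.1022], "tz": [0, 0, 0, 0, 0, 0, 0, 0, -0.1, -0.2], "yaw": [0, 0, 0, 0, 0, 0, 0, 0, 0, 0], "aperture": [0.015, 0.015, 0.015, 0.015, 0.015, 0.05, 0.06, 0.06, 0.06, 0.06]},
)

```text
time: 44.05
ee_pos: [0.4852, 0.2282, 0.224]
eef_rot: [0.681, 0.732, -0.001, 0.0]
ft_force: [1.0, 1.0, 0.5]
width: 0.0526
grip_force: 0.0
```

Run:
```python
from h import *
c=r.camera("top");g=cv2.cvtColor(c["img"],cv2.COLOR_RGB2GRAY)
for v in range(256,270): print(v,*g[v,190:220])
```

```text
256 92 95 98 89 73 53 49 47 50 50 55 54 56 55 54 38 41 49 63 65 67 71 79 94 95 95 92 95 95 101
257 95 94 95 88 75 67 66 68 68 70 74 81 79 82 76 55 50 72 87 98 95 100 103 101 106 105 102 102 105 107
258 104 105 101 85 70 81 88 97 98 99 101 101 107 102 85 62 47 80 101 107 108 110 108 110 106 110 105 105 106 109
259 108 112 104 82 68 86 104 107 107 108 107 106 108 108 97 72 57 71 95 103 110 110 106 104 102 110 104 103 103 107
260 109 110 104 84 66 87 104 106 107 109 109 102 106 103 94 72 51 71 92 98 103 108 105 99 103 106 107 96 101 100
261 105 106 106 82 70 86 105 102 100 101 106 98 105 103 92 68 52 64 87 94 97 102 101 98 99 103 103 94 95 99
262 100 101 99 81 70 86 99 96 90 96 94 97 96 97 88 69 48 55 74 93 92 99 96 94 95 99 101 95 95 95
263 95 95 93 77 68 84 92 96 90 87 90 88 93 96 92 74 54 63 81 91 96 90 94 94 93 97 97 99 98 95
264 91 96 89 73 64 80 97 95 93 89 88 88 90 95 93 86 73 79 86 90 93 95 91 93 95 89 91 93 92 94
265 91 93 89 75 67 79 96 93 95 93 90 90 94 92 91 83 80 78 82 80 84 89 88 87 92 87 82 79 82 80
266 94 91 87 82 72 81 92 93 94 88 88 85 82 73 67 60 54 54 51 50 69 80 88 90 93 90 91 86 88 84
267 83 79 83 80 78 86 89 90 89 89 92 89 83 67 49 41 41 42 43 44 67 83 93 93 96 96 93 90 92 91
268 89 87 87 89 89 90 90 91 93 93 93 91 88 77 62 58 61 67 61 70 78 88 90 93 92 93 90 94 91 91
269 92 89 92 92 92 91 90 95 94 92 92 92 89 89 81 82 82 84 83 83 86 92 92 93 89 90 93 92 96 90
```

Pointer u≈206.1 at row 261, ≈206.4 at the clip's row, against clip centre 206.5: aligned within ~0.4 mm. I'll cross-check from the side and confirm the cap.

Run:
```python
from h import *
c=r.camera("side");im=c["img"]
a=cv2.resize(im[195:255,160:235],None,fx=8,fy=8,interpolation=cv2.INTER_CUBIC)[:, :]
b=cv2.resize(im[105:255,190:265],None,fx=2.5,fy=3.2,interpolation=cv2.INTER_CUBIC)
o=np.hstack([a,b[:a.shape[0]]]);cv2.imwrite("pics/last.png",cv2.convertScaleAbs(o[...,::-1],alpha=1.8));print(o.shape)
P=np.array([.5068,.141,.0731]);cs,s=np.cos(P[2]),np.sin(P[2])
F=lambda x,y,z:((px(c,[P[0]+cs*x-s*y,P[1]+s*x+cs*y,z])-[160,195]+.5)*8).round(0)
for x in(-.05,-.06,-.069):
  for y in(-.0145,-.0095,-.0045): print(x,y,F(x,y,.014),F(x,y,.02))
```

```text
(480, 788, 3)
-0.05 -0.0145 [270. 164.] [269. 148.]
-0.05 -0.0095 [263. 158.] [261. 142.]
-0.05 -0.0045 [255. 151.] [253. 135.]
-0.06 -0.0145 [242. 175.] [241. 158.]
-0.06 -0.0095 [235. 168.] [233. 152.]
-0.06 -0.0045 [227. 161.] [225. 145.]
-0.069 -0.0145 [217. 184.] [215. 168.]
-0.069 -0.0095 [209. 177.] [207. 161.]
-0.069 -0.0045 [202. 170.] [200. 154.]
```

View pics/last.png

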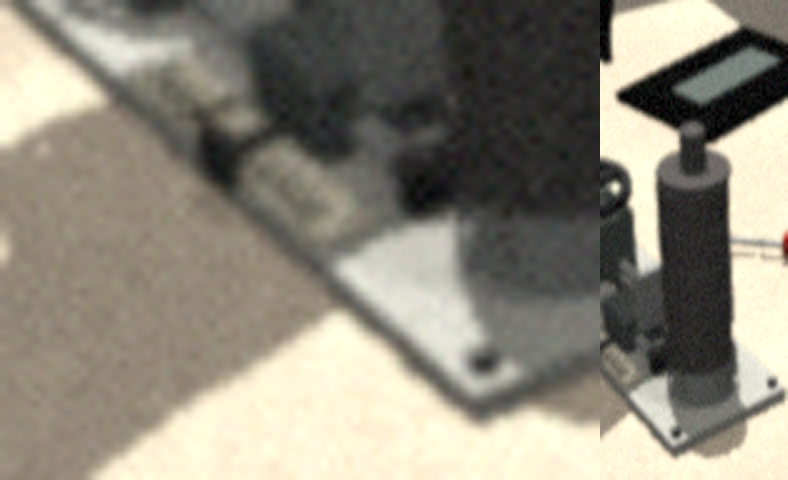

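The side view shows the pointer leading into the clip's slot and the full stack upright with the cap seated on top. The gripper is clear, so I'm handing in.

```bash
python3 -c "
from bench import r
print(r.read_state()['width'],r.close_job())"
```

```text
the job is handed in; nothing more can be done
0.05702743070462326 None
```

The job is handed in: the keeper was cranked back about 5 mm past the load line, all five adapters and the end cap stand upright in the collar, and the keeper is back in with its pointer at the index clip's slot (within about 1 mm by the cameras); no verdict came back.

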